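# Clamp the phone in the tilting cradle and aim it

### The job

Set the phone up for the video visit: lay it in the tilting cradle along the bar, slide the free blue jaw along until its rubber pad meets the end of the phone, and turn the jaw's black T-handle clockwise until it is tight. Then turn the orange knob bit by bit until the yellow pointer stands opposite the red mark (not the white one), with the phone still clamped, and let go. Leave the other things on the table where they are.

Things in the scene. Friction and masses are not known exactly. Their poses are not given: they have to be found in the camera images.
- phone_center (a point): centre of the phone (half-way up): a flat slab 140 mm long (its x) x 64 mm wide (its y) x 12 mm thick (z), green case, dark screen on top, 0.2 kg; it lies screen up on the table. Either end may go first into the cradle. Grip it across its width
- cradle_seat (a point): the seat of the cradle: point on the top face of the tilting steel bar, 68 mm above the table when level, where the phone's middle belongs (within about 5 mm), its length along y. y runs along the bar, z out of its face. The bar is 40 mm wide in x, narrower than the phone, so fingers holding the phone across its width pass beside it. The bar starts level and tilts about y, 0.10 rad per rad of knob
- fixed_jaw (a point): middle of the inner face of the fixed blue jaw at the +y end of the seat, 74 mm from the seat point; the jaw is 56 mm wide and rises 26 mm above the seat. The free jaw stands on the -y side
- cradle: the whole phone cradle, grey base 150 x 425 mm fixed to the table; origin at the table under the seat point, same y direction as the seat. Knob at x 0, y +176 mm; scale along y at x +50 to +100 mm, 24 mm high, on the side away from the robot; bar from y -191 to +93 mm
- jaw (a joint): how far the free blue jaw has slid along the bar in +y, 0 to 0.075 m. At value v, handle open, the face of its rubber pad is at y = -125 mm + v in the seat's frame, so it meets a phone that lies against the fixed jaw at v = 0.059. It slides stiffly (9 N) and stays where left
- handle_grip (a point): middle of the black T-handle on top of the free jaw, 38 mm above the seat's surface: a bar 60 mm long (its x), 13 mm wide (its y), 30 mm tall (z), turning about its upright z axis. Open, it lies square to the cradle's bar. Pushing or pulling it along y slides the jaw
- handle (a joint): angle of the T-handle, 0 open; grows clockwise seen from above, stop at 1.4 rad; stays where left. Each rad drives the pad 5 mm out towards the phone; past about 1.2 it is tight if the pad was within 2 mm of the phone or touching it
- padtip (a joint): how far the sprung rubber pad is squeezed in, m (0 to 0.010; 800 N/m); above 0.002 with the handle turned past 1.0 the phone is held
- knob_grip (a point): middle of the grip of the orange knob, 68 mm above the table: a bar 62 mm long (its x), 14 mm wide (its y), 32 mm tall, on a disc 64 mm across whose top is 16 mm below this point; turns about its upright z
- knob (a joint): angle of the orange knob, 0 at the start, limits -3.5 and 3.5 rad; grows anticlockwise seen from above; stays where left. Each rad anticlockwise moves the pointer 24 mm towards +y of the cradle (towards the knob)
- pointer_tip (a point): tip of the yellow pointer, which slides along y on the scale at the far side of the cradle, 29 mm above the table; starts mid-scale. It is moved only by the knob
- red_mark_tip (a point): tip of the fixed red mark (14 mm wide tab with a 5 mm nose) on the far edge of the scale, 27 to 72 mm to either side of mid-scale; the two tip points coincide when they are opposite
- white_mark_tip (a point): tip of the fixed white mark, a like tab on the other side of mid-scale: not wanted
- water_bottle: clear water bottle with blue cap, 64 mm wide, 190 mm tall, a bystander, not to be disturbed; origin at its underside
- mug: white mug, 80 mm wide, 90 mm tall, a bystander, not to be disturbed; origin at its underside
- jar: amber jar with red lid, 70 mm wide, 100 mm tall, a bystander, not to be disturbed; origin at its underside
- case: closed grey case, 160 x 70 x 40 mm, a bystander, not to be disturbed; origin at its underside
- screwdriver: screwdriver, 180 mm long, a bystander, not to be disturbed

How it is judged:
By the outcome, as a careful person would: the job done as asked, in the order asked, and still so for the second after the job is handed in, with the robot touching nothing.
It also fails if it takes over 69 s, if anything falls off the work surface, if the arm or the gripper's body presses on something with over 40 N, if the wrist force passes 120 N, or if a joint passes its speed limit or range.

### The arm

A 6-joint arm with a two-finger parallel gripper is mounted at the origin on the work surface. World frame = base frame: x ahead of the robot, y to its left, z up, the work surface at z = 0. Lengths are in mm, angles in degrees, forces in N, time in s.
With the tool pointing down it reaches from about 300 to 850 mm from the base axis. Payload 4.2 kg.
Tool frame: the origin (TCP) lies midway between the tips of the shut fingers; the grasp point (between the pads) lies 19 mm behind it (env.tcp_to_grasp is the distance from the TCP to the grasp point, in mm); z points along the fingers, x is the direction in which the jaws open and shut, and the axes are right-handed (so a half turn about z gives the same grasp; the last joint's range is limited). The gripper opens to 91 mm and grips with 3 to 60 N. Pads are 32 mm wide; open, the fingers measure 118 mm over their backs; the gripper's body (76 mm by 178 mm) begins 60 mm behind the grasp point.
Start: joints at [66.864, 18.312, 89.639, -0, 72.044, -1.146], TCP at [215.31, 533.183, 213.976] pointing down, gripper open.
Joint ranges: [-177.97, 177.97], [-48.28, 115.42], [12.27, 149.76], [-77.06, 257.06], [2.81, 150.46], [-146.56, 146.56]. Speed limits (degrees/s): [147.25, 147.25, 180, 180, 180, 180].

### API

Orientations are given as [roll, pitch, yaw] about the fixed x, y, z axes, in that order (R = Rz(yaw) Ry(pitch) Rx(roll)).
In Python, from workcell import env gives the robot as it stands.
- The arm moves only by the tool drive_tool, never from a script. Its argument "motion" is a list of rows, each a list of 2 entries, a list of its own where there are three numbers: the shift along the world's x, y, z in m, then the turn, a rotation vector about the world's x, y, z in rad. In form: [[[dx, dy, dz], [wx, wy, wz]], ...]. A call has exactly 10 rows; each row shifts and turns the commanded pose from where the row before left it; what a row does not reach is not made up. A row lasts 1/12 s, in which the tool goes at most 41.7 mm and 7.16 degrees, less where a joint would pass 70% of its speed; a pose out of reach is approached as far as the arm can. A call is refused whole if a number of a shift passes 0.0417 or a number of a turn 0.125, either way. A call with a gripper value outside its range is refused whole. "claw" is the opening, from 0 (shut) to 1 (fully open), set as the call begins (left out, the last holds). The fingers move at their own pace and stop on an object; "force" is the grip in N (left out, the last holds). Time passes only in rows, so rows that do not move let the fingers close, or fill a call up. It gives the time, the measured TCP pose, the force and the opening at its end, in the units of the state.
- env.state(): the state, without advancing time (a new reading comes with each control period).
- env.grab_frame(name): name is "scene" or "top"; returns the picture (400x640x3 uint8, red, green, blue); there is no depth.
- env.camera_params(name): a dict with "fov_y" (degrees; the focal length in pixels is half the picture's height over the tangent of half this angle, whatever the lens; pixels are square), "cx", "cy" (the principal point, pixels), "k1" (the pictures are not rectified: a ray, as slopes to the right and down, at radius r is drawn at 1 + k1 r^2 times it, then the intrinsics apply), "pose" (4x4, takes a point from camera to world coordinates). Camera axes: x right, y down, z forward; pixel columns grow to the right and rows downward; lengths in mm; the calibration is good to about 2 mm. A picture is of the moment at which its call begins. camera_params takes no time and is no camera call.
- env.job_done(): hands the job in, once; it reports no verdict.
The state is a dict: "time_s": time; "qpos": joint angles; "qvel": joint speeds; "effort": joint torques, N m; "ee_pos": TCP position; "ee_rot": TCP orientation; "force": force on the tool from outside, world axes, zero at the start; "torque": the same for the moment, N m; "gripper_width": finger opening in mm.
Only numpy, scipy, OpenCV 4.12 (cv2) and the standard library are available. Lean on these libraries where they do the work, as an engineer would, in place of code of your own. Each camera call takes 0.05 s, during which the arm holds its last target.

## Working session

There is one attempt and no reset: what is moved stays moved. The work goes in short steps, Python scripts to look and compute and a tool call to move; the robot and the scene stay as the last step left them, time stands still between calls to the robot, and variables do not carry over. Pictures are saved under pics/ and viewed, and the job is handed in when it is done.

Besides the shell and the picture viewer there is one more tool, called after "Emit:" in YAML: its name, and indented under it one key for each argument. drive_tool: Moves the arm, as the interface text tells. Its arguments: {"type":"object","properties":{"motion":{"type":"array","items":{"type":"array"}},"claw":{"type":"number"},"force":{"type":"number"}},"required":["motion"]}

```bash
ls; mkdir -p pics
python3 - <<'E'
from workcell import env
import cv2
for n in("scene","top"):
    im=env.grab_frame(n); cv2.imwrite(f"pics/{n}0.png",im[:,:,::-1])
    p=env.camera_params(n);print(n,p)
s=env.state();print(s)
print(env.tcp_to_grasp)
E
```

```text
pics
scene {'fov_y': 57.75927211076819, 'cx': 316.254396365519, 'cy': 201.39731593004282, 'k1': -0.040576347487474865, 'pose': array([[-1.39848075e-01,  6.07405506e-01, -7.81985337e-01,
         1.62189666e+03],
       [ 9.90132345e-01,  9.29380492e-02, -1.04883066e-01,
         1.50838810e+02],
       [ 8.96964018e-03, -7.88936671e-01, -6.14409045e-01,
         9.07274994e+02],
       [ 0.00000000e+00,  0.00000000e+00,  0.00000000e+00,
         1.00000000e+00]])}
top {'fov_y': 48.20941336228775, 'cx': 320.9874284692394, 'cy': 201.21638484571343, 'k1': -0.03306676252849007, 'pose': array([[-9.29761852e-03, -9.84599907e-01,  1.74575422e-01,
         3.15674210e+02],
       [-9.99926734e-01,  1.05078295e-02,  6.00926896e-03,
         3.14386288e+00],
       [-7.75113443e-03, -1.74506760e-01, -9.84625467e-01,
         1.55924776e+03],
       [ 0.00000000e+00,  0.00000000e+00,  0.00000000e+00,
         1.00000000e+00]])}
{'time_s': 0.1, 'qpos': array([ 6.68632431e+01,  1.83465541e+01,  8.96973509e+01, -7.16181046e-04,
        7.20429007e+01, -1.14469832e+00]), 'qvel': array([-0.12194   , -0.02861806, -0.15645577,  0.05651768, -0.05225498,
        0.06065999]), 'effort': array([-8.45125851e-04, -4.13334060e+01, -2.32507825e+01,  7.28289946e-02,
        4.22614545e-02, -6.46059675e-05]), 'ee_pos': array([215.14748611, 532.76825244, 213.23261292]), 'ee_rot': array([-1.79998947e+02,  8.68019968e-02,  6.80081635e+01]), 'force': array([-0.29596856,  0.4505721 ,  0.61641002]), 'torque': array([ 0.02813107, -0.04895766, -0.01245802]), 'gripper_width': 91.2648485746647}
18.8
```

View pics/scene0.png

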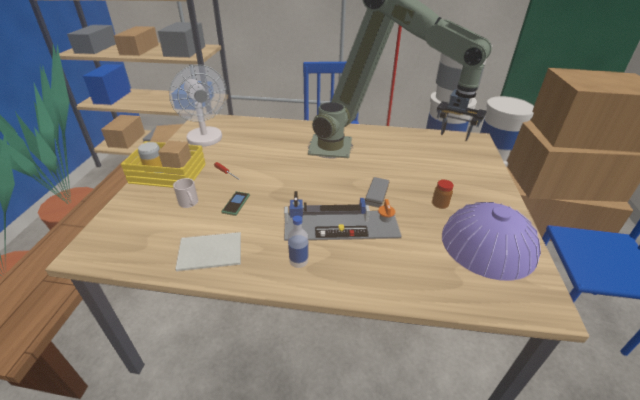

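View pics/top0.png

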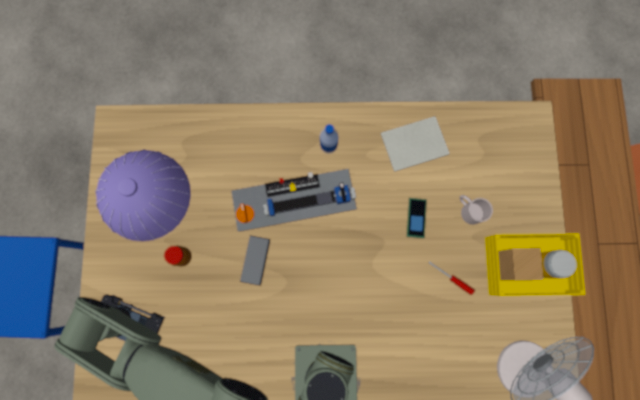

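```bash
cat > h.py <<'E'
import numpy as np, cv2
from workcell import env
def cam(n):
    p=env.camera_params(n); return 200/np.tan(np.radians(p["fov_y"]/2)),p["cx"],p["cy"],p["k1"],np.array(p["pose"])
def unp(n,u,v,z):
    f,cx,cy,k,T=cam(n); d=np.array([(u-cx)/f,(v-cy)/f]); s=d.copy()
    for _ in range(20): s=d/(1+k*(s@s))
    r=T[:3,:3]@np.array([s[0],s[1],1]); o=T[:3,3]; return o+r*(z-o[2])/r[2]
def proj(n,P):
    f,cx,cy,k,T=cam(n); q=T[:3,:3].T@(np.asarray(P,float)-T[:3,3]); s=q[:2]/q[2]; s=s*(1+k*(s@s)); return s*f+[cx,cy]
def crop(n,src,u0,u1,v0,v1,k,out):
    im=src[v0:v1,u0:u1]; im=cv2.resize(im,None,fx=k,fy=k,interpolation=cv2.INTER_CUBIC)
    for u in range((u0+9)//10*10,u1,10):
        cv2.putText(im,str(u),((u-u0)*k,8),0,.3,(0,0,255),1); cv2.line(im,((u-u0)*k+k//2,10),((u-u0)*k+k//2,14),(0,0,255),1)
    for v in range((v0+9)//10*10,v1,10):
        cv2.putText(im,str(v),(0,(v-v0)*k+k//2+3),0,.3,(0,0,255),1)
    cv2.imwrite(out,im)
E
python3 - <<'E'
from h import *
t=cv2.imread("pics/top0.png");s=cv2.imread("pics/scene0.png")
crop("top",t,225,365,160,240,5,"pics/c1.png")
crop("top",t,400,440,190,245,10,"pics/c2.png")
crop("scene",s,275,405,180,270,6,"pics/c3.png")
E
```

```text
(no output)
```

View pics/c1.png

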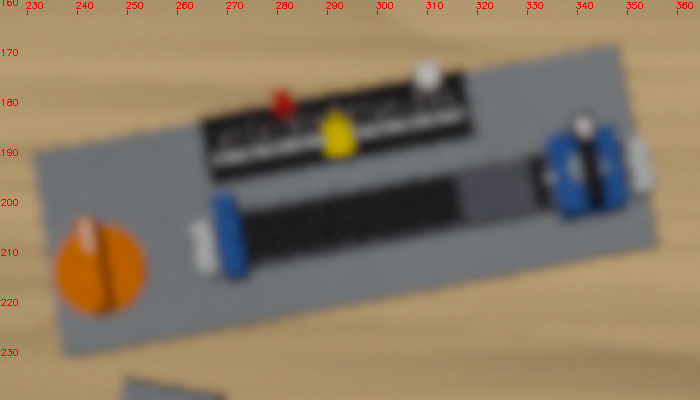

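View pics/c2.png

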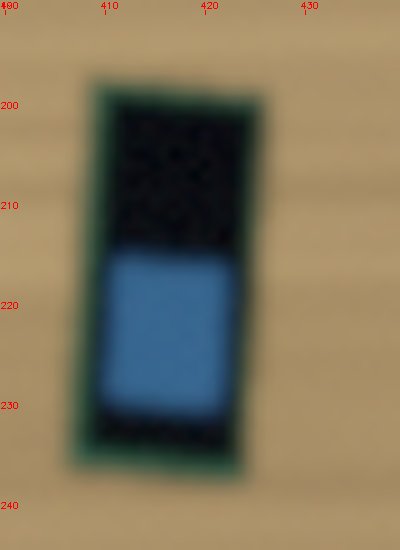

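View pics/c3.png

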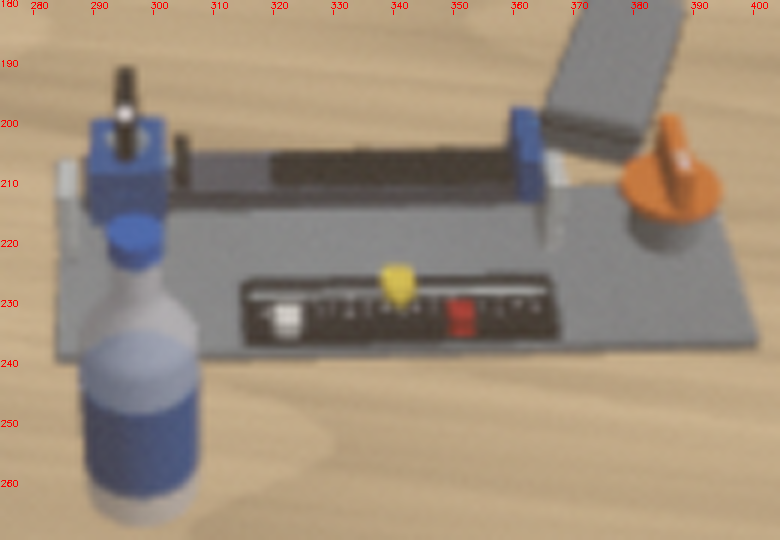

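Run:
```python
from h import *
from scipy.optimize import least_squares
c=lambda x,y,u0,v0,k:(u0+(x+.5)/k-.5,v0+(y+.5)/k-.5)
T=lambda x,y:c(x,y,225,160,5)
S=lambda x,y:c(x,y,275,180,6)
H='h'
obs=[("top",(75,212.5,H),T(36,152)),("top",(75,-212.5,H),T(617,45)),("top",(-75,-212.5,H),T(658,243)),("top",(-75,212.5,H),T(68,357)),
("top",(0,176,52),T(101,269)),
("scene",(75,-212.5,0),S(56,362)),("scene",(75,212.5,0),S(757,348)),("scene",(0,176,52),S(671,187)),
]
def P(a,p):
    x,y,z=p; z=a[3] if z==H else z; t=a[2]; return [a[0]+np.cos(t)*x-np.sin(t)*y,a[1]+np.sin(t)*x+np.cos(t)*y,z]
def r(a): return np.concatenate([proj(n,P(a,p))-q for n,p,q in obs])
o=least_squares(r,[550,60,0.15,12],loss='soft_l1')
print(o.x,np.degrees(o.x[2]));print(r(o.x).reshape(-1,2).round(1))
a=o.x
def inv(p):
    d=np.array(p[:2])-a[:2];t=a[2];return np.array([np.cos(t)*d[0]+np.sin(t)*d[1],-np.sin(t)*d[0]+np.cos(t)*d[1]]).round(1)
for nm,n,q,z in [("ptr top","top",T(330,112),29),("red tip","top",T(285,117),26),("white tip","top",T(430,90),26),("fix jaw TL top","top",T(217,196),94),("fj inner TR","top",T(236,193),94),("fj inner BR","top",T(247,275),94),("handle bar ends","top",T(584,127),121),("handle","top",T(603,207),121),
 ("knob top end","top",T(88,218),84),("knob grip low end","top",T(110,312),68),
 ("ptr s","scene",S(398,306),29),("red s","scene",S(460,303),27),("white s","scene",S(288,305),27)]:
    w=unp(n,*q,z);print(nm,w.round(1),inv(w))
q=[unp("top",*c(x,y,400,190,10),12) for x,y in[(97,82),(262,97),(242,475),(70,465)]]
q=np.array(q);print(q.round(1));print(q.mean(0));print([np.linalg.norm(q[i]-q[(i+1)%4]).round(1) for i in range(4)])
d=(q[0]+q[1]-q[2]-q[3]);print("phone yaw",np.degrees(np.arctan2(d[1],d[0])))
for nm,p in [("seat",(0,0,68)),("fj",(0,74,68)),("handle",(0,-125,106)),("knob",(0,176,68))]:print(nm,P(a,p),proj("top",P(a,p)))
for b,u,v in[("bottle base",329,150),("case",255,260),("mug",476,212)]:print(b,unp("top",u,v,0 if b[0]!='c' else 40))
```

```text
[5.95530559e+02 1.06200123e+02 1.86550109e-01 1.45370220e+01] 10.688533892973151
[[-0.4  0.9]
 [ 1.2 -0.7]
 [ 1.8  0.6]
 [ 0.1  1.4]
 [-1.7 -5.6]
 [-0.5  0.3]
 [-0.1 -0.5]
 [ 2.1  2.4]]
ptr top [656.5 118.4  29. ] [62.2  0.7]
red tip [654.  150.2  26. ] [65.6 32.4]
white tip [672.3  48.3  26. ] [ 64.7 -71.2]
fix jaw TL top [585.5 188.8  94. ] [ 5.5 83. ]
fj inner TR [587.4 176.1  94. ] [ 5.  70.2]
fj inner BR [532.1 168.3  94. ] [-50.8  72.8]
handle bar ends [624.1 -55.7 121. ] [  -1.9 -164.4]
handle [570.6 -67.2 121. ] [ -56.7 -165.7]
knob top end [573.3 276.7  84. ] [  9.8 171.7]
knob grip low end [511.7 263.4  68. ] [-53.3 170.1]
ptr s [659.  111.9  29. ] [63.4 -6.2]
red s [648.6 148.4  27. ] [60.  31.6]
white s [665.7  46.7  27. ] [ 58.  -71.5]
[[ 599.1 -298.1   12. ]
 [ 593.1 -356.    12. ]
 [ 460.  -342.5   12. ]
 [ 464.2 -282.9   12. ]]
[ 529.10127366 -319.89480295   12.        ]
[np.float64(58.2), np.float64(133.7), np.float64(59.7), np.float64(135.7)]
phone yaw -6.12872644487378
seat [np.float64(595.5305586651828), np.float64(106.20012309517271), 68] [293.27997761 197.02580029]
fj [np.float64(581.8057808926454), np.float64(178.91621811611333), 68] [271.85607036 201.23014489]
handle [np.float64(618.7143049025769), np.float64(-16.63111849425401), 106] [329.48930277 187.66550413]
knob [np.float64(562.8878439629318), np.float64(279.1465112530855), 68] [242.27444929 207.03791358]
bottle base [779.96125467 -18.07170419   0.        ]
case [385.56709318 237.40932007  40.        ]
mug [ 547.60657488 -534.49290094    0.        ]
```

```bash
cat > fit.py <<'E'
from h import *
from scipy.optimize import least_squares
c=lambda x,y,u0,v0,k:(u0+(x+.5)/k-.5,v0+(y+.5)/k-.5)
T=lambda x,y:c(x,y,225,160,5)
S=lambda x,y:c(x,y,275,180,6)
# base corners flagged with 'b' coordinates (+-75,+-212.5) + offset
obs=[("top",(75,212.5,'h'),T(36,152)),("top",(75,-212.5,'h'),T(617,45)),("top",(-75,-212.5,'h'),T(658,243)),("top",(-75,212.5,'h'),T(68,357)),
("top",(0,176,52),T(101,269)),("top",(28,74,94),T(236,194)),("top",(-28,74,94),T(248,274)),
("scene",(75,-212.5,0),S(56,362)),("scene",(75,212.5,0),S(757,348)),("scene",(0,176,52),S(671,187)),
("scene",(28,74,94),S(511,121))]
def P(a,p):
    x,y,z=p
    if abs(y)==212.5: x+=a[4];y+=a[5]
    z=a[3] if z=='h' else z; t=a[2]; return [a[0]+np.cos(t)*x-np.sin(t)*y,a[1]+np.sin(t)*x+np.cos(t)*y,z]
def r(a): return np.concatenate([proj(n,P(a,p))-q for n,p,q in obs])
def solve():return least_squares(r,[570,100,0.18,12,25,0],loss='soft_l1').x
E
python3 - <<'E'
from fit import *
a=solve();print(a.round(2),np.degrees(a[2]));print(r(a).reshape(-1,2).round(1))
t=a[2]
def inv(p):
    d=np.array(p[:2])-a[:2];return np.array([np.cos(t)*d[0]+np.sin(t)*d[1],-np.sin(t)*d[0]+np.cos(t)*d[1]]).round(1)
for nm,n,q,z in [("ptr top","top",T(334,112),29),("red","top",T(285,117),27),("white","top",T(428,90),27),("handle bar ends","top",T(584,127),121),("handle","top",T(603,207),121),
 ("knob top end","top",T(84,218),84),("knob grip low end","top",T(108,312),84),
 ("ptr s","scene",S(398,306),29),("red s","scene",S(460,300),27),("white s","scene",S(288,305),27),("ptrtopS","scene",S(398,266),37)]:
    w=unp(n,*q,z);print(nm,w.round(1),inv(w))
for nm,p in [("seat",(0,0,68)),("fj",(0,74,68)),("handle",(0,-165,106)),("knob",(0,176,68))]:print(nm,np.round(P(a,p),1),proj("top",P(a,p)),proj("scene",P(a,p)))
im=cv2.imread("pics/top0.png");im2=cv2.imread("pics/scene0.png")
big=[cv2.resize(im[160:240,225:365],None,fx=5,fy=5,interpolation=2),cv2.resize(im2[180:270,275:405],None,fx=6,fy=6,interpolation=2)]
def box(x0,x1,y0,y1,z0,z1,col):
    for z in(z0,z1):
        q=[(x0,y0,z),(x1,y0,z),(x1,y1,z),(x0,y1,z)]
        for i,(n,o,k) in enumerate([("top",(225,160),5),("scene",(275,180),6)]):
            pts=np.array([(proj(n,P(a,p))-o+.5)*k-.5 for p in q]).round().astype(int)
            cv2.polylines(big[i],[pts],True,col,1)
box(-28,28,74,93,68,94,(0,255,0)); box(-20,20,-191,93,68,68,(0,255,255)); box(-31,31,169,183,52,84,(255,0,255)); box(50,100,-75,75,24,24,(255,255,0))
cv2.imwrite("pics/o1.png",big[0]);cv2.imwrite("pics/o2.png",big[1])
E
```

```text
[ 5.7307e+02  9.8300e+01  1.8000e-01 -1.2500e+00  2.7930e+01  5.9500e+00] 10.082637858540954
[[-0.2  0.1]
 [ 0.4 -0.1]
 [ 0.5  0.9]
 [-0.2  0.2]
 [ 0.4  0.3]
 [ 0.  -0.3]
 [ 0.4  0.1]
 [-0.2  0.7]
 [ 0.7  0.8]
 [-0.  -1.3]
 [ 1.5  6. ]]
ptr top [656.5 115.6  29. ] [85.2  2.4]
red [653.8 150.1  27. ] [88.5 36.9]
white [672.1  49.6  27. ] [ 88.9 -65.3]
handle bar ends [624.1 -55.7 121. ] [  23.3 -160.6]
handle [570.6 -67.2 121. ] [ -31.4 -162.5]
knob top end [573.3 279.4  84. ] [ 32.  178.3]
knob grip low end [509.6 262.   84. ] [-33.9 172.3]
ptr s [659.  111.9  29. ] [87.  -1.7]
red s [646.  148.2  27. ] [80.5 36.3]
white s [665.7  46.7  27. ] [ 82.2 -67.1]
ptrtopS [632.2 109.2  37. ] [60.1  0.3]
seat [573.1  98.3  68. ] [295.59927188 203.52088487] [339.80493829 206.85338882]
fj [560.1 171.2  68. ] [274.08108433 207.51894592] [359.69371983 206.54500899]
handle [602.  -64.1 106. ] [343.89847213 192.46886174] [294.8693106  199.36825806]
knob [542.3 271.6  68. ] [244.3743716 213.0390597] [386.93269247 206.12033796]
```

View pics/o1.png

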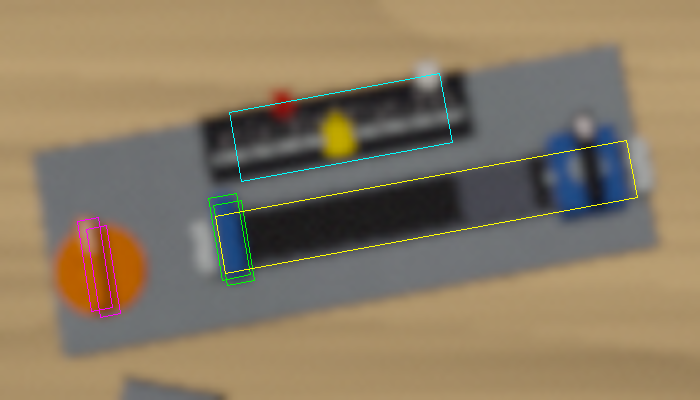

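View pics/o2.png

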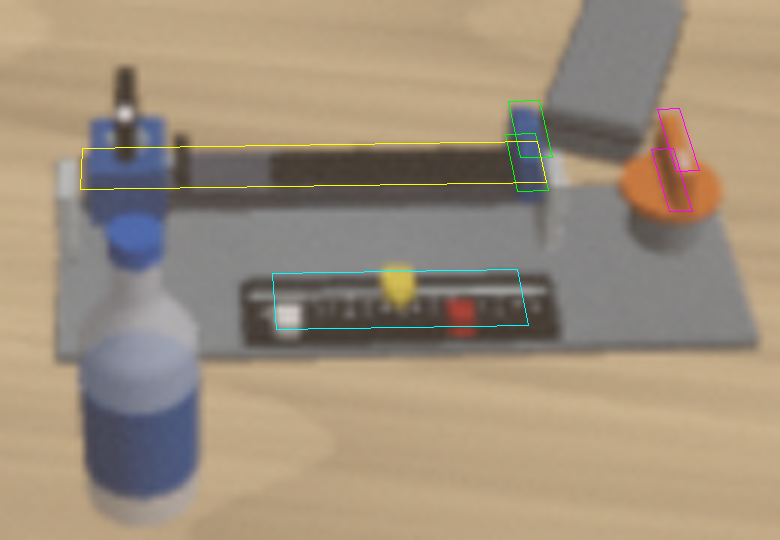

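```bash
sed -i 's/("scene",(28,74,94),S(511,121))/("scene",(-28,74,94),S(511,108))/' fit.py
python3 - <<'E'
import fit
from fit import *
for h in (None,4,10):
    f=(lambda a:np.r_[r(a)]) if h is None else (lambda a:np.r_[r(a),(a[3]-h)*2])
    a=least_squares(f,[570,100,.18,8,25,0],loss='soft_l1').x
    print(h,a.round(2),np.degrees(a[2]),r(a).reshape(-1,2).round(1).tolist())
    for p in[(0,0,68),(0,176,68),(0,-163,106)]:print(np.round(P(a,p),1))
# phone: bounded lines from threshold
im=cv2.imread("pics/top0.png")[185:250,395:445]; big=cv2.resize(im,None,fx=8,fy=8,interpolation=2).astype(int)
m=((big.max(2)<125)|(big[:,:,0]>big[:,:,2]+10)).astype(np.uint8)
n,l,st,ce=cv2.connectedComponentsWithStats(m);k=1+np.argmax(st[1:,4]);print(st[k])
rc=cv2.minAreaRect(np.argwhere(l==k)[:,::-1].astype(np.float32));b=cv2.boxPoints(rc)
q=np.array([unp("top",395+(x+.5)/8-.5,185+(y+.5)/8-.5,12) for x,y in b]);print(q.round(1),q.mean(0),[np.linalg.norm(q[i]-q[i-1]).round(1) for i in range(4)])
E
```

```text
None [ 5.7433e+02  9.9380e+01  1.8000e-01 -1.2200e+00  2.6530e+01  5.0500e+00] 10.1480636799811 [[-0.2, 0.1], [0.4, -0.2], [0.5, 0.8], [-0.1, 0.3], [0.1, 0.0], [-0.3, -0.6], [0.1, -0.3], [-0.2, 0.7], [0.7, 0.7], [0.2, -1.1], [-0.2, -1.0]]
[574.3  99.4  68. ]
[543.3 272.6  68. ]
[603.  -61.1 106. ]Traceback (most recent call last):
  File "<stdin>", line 5, in <module>
    return func(*args, **kwargs)
    result = trf(vector_fun.fun, vector_fun.jac, x0, f0, J0, lb, ub, ftol, xtol,
                 gtol, max_nfev, x_scale, loss_function, tr_solver,
                 tr_options.copy(), verbose, callback=callback_wrapped)
    return trf_no_bounds(
        fun, jac, x0, f0, J0, ftol, xtol, gtol, max_nfev, x_scale,
        loss_function, tr_solver, tr_options, verbose, callback=callback)
    J = jac(x)
    self._update_jac()
    ~~~~~~~~~~~~~~~~^^
    self.J = self.jac_wrapped(xp_copy(self.x), f0=self.f)
             ~~~~~~~~~~~~~~~~^^^^^^^^^^^^^^^^^^^^^^^^^^^^
    J, dct = approx_derivative(
             ~~~~~~~~~~~~~~~~~^
        self.fun,
        ^^^^^^^^^
    ...<2 lines>...
        **s
[... 607 characters left out ...]
                         ~~~~~~~~^^^
    return self.f(x, *self.args, **self.kwargs)
           ~~~~~~^^^^^^^^^^^^^^^^^^^^^^^^^^^^^^
  File "<stdin>", line 4, in <lambda>
  File "fit.py", line 15, in r
    def r(a): return np.concatenate([proj(n,P(a,p))-q for n,p,q in obs])
                                     ~~~~^^^^^^^^^^
  File "h.py", line 10, in proj
    f,cx,cy,k,T=cam(n); q=T[:3,:3].T@(np.asarray(P,float)-T[:3,3]); s=q[:2]/q[2]; s=s*(1+k*(s@s)); return s*f+[cx,cy]
                ~~~^^^
  File "h.py", line 4, in cam
    p=env.camera_params(n); return 200/np.tan(np.radians(p["fov_y"]/2)),p["cx"],p["cy"],p["k1"],np.array(p["pose"])
ValueError: time passes only in moves, steps and waits
```

```bash
sed -i 's/^def cam(n)/import functools\n@functools.lru_cache(None)\ndef cam(n)/' h.py
python3 - <<'E'
import fit
from fit import *
for h in (None,4,10):
    f=(lambda a:np.r_[r(a)]) if h is None else (lambda a:np.r_[r(a),(a[3]-h)*2])
    a=least_squares(f,[570,100,.18,8,25,0],loss='soft_l1').x
    print(h,a.round(2),np.degrees(a[2]),r(a).reshape(-1,2).round(1).tolist())
    for p in[(0,0,68),(0,176,68),(0,-163,106)]:print(np.round(P(a,p),1))
# phone: bounded lines from threshold
im=cv2.imread("pics/top0.png")[185:250,395:445]; big=cv2.resize(im,None,fx=8,fy=8,interpolation=2).astype(int)
m=((big.max(2)<125)|(big[:,:,0]>big[:,:,2]+10)).astype(np.uint8)
n,l,st,ce=cv2.connectedComponentsWithStats(m);k=1+np.argmax(st[1:,4]);print(st[k])
rc=cv2.minAreaRect(np.argwhere(l==k)[:,::-1].astype(np.float32));b=cv2.boxPoints(rc)
q=np.array([unp("top",395+(x+.5)/8-.5,185+(y+.5)/8-.5,12) for x,y in b]);print(q.round(1),q.mean(0),[np.linalg.norm(q[i]-q[i-1]).round(1) for i in range(4)])
im=cv2.imread("pics/scene0.png");crop("s",im,210,260,185,220,12,"pics/c4.png")
E
```

```text
None [ 5.7433e+02  9.9380e+01  1.8000e-01 -1.2200e+00  2.6530e+01  5.0500e+00] 10.1480636799811 [[-0.2, 0.1], [0.4, -0.2], [0.5, 0.8], [-0.1, 0.3], [0.1, 0.0], [-0.3, -0.6], [0.1, -0.3], [-0.2, 0.7], [0.7, 0.7], [0.2, -1.1], [-0.2, -1.0]]
[574.3  99.4  68. ]
[543.3 272.6  68. ]
[603.  -61.1 106. ]
4 [5.7434e+02 9.9380e+01 1.8000e-01 3.9900e+00 2.5680e+01 4.8600e+00] 10.152977836503267 [[-0.4, 0.1], [0.6, -0.3], [0.7, 0.8], [-0.3, 0.3], [0.1, 0.0], [-0.3, -0.6], [0.1, -0.3], [-0.2, 0.6], [0.6, 0.6], [0.2, -1.1], [-0.2, -1.0]]
[574.3  99.4  68. ]
[543.3 272.6  68. ]
[603.1 -61.1 106. ]
10 [5.7435e+02 9.9390e+01 1.8000e-01 9.9800e+00 2.4740e+01 4.6600e+00] 10.160667724012177 [[-0.6, -0.0], [0.8, -0.5], [1.0, 0.7], [-0.6, 0.4], [0.1, 0.0], [-0.3, -0.6], [0.1, -0.3], [-0.3, 0.4], [0.5, 0.4], [0.2, -1.1], [-0.2, -1.0]]
[574.4  99.4  68. ]
[543.3 272.6  68. ]
[603.1 -61.1 106. ]
[   92   103   163   325 46176]
[[ 460.5 -279.6   12. ]
 [ 600.9 -294.2   12. ]
 [ 596.1 -359.7   12. ]
 [ 455.7 -344.1   12. ]] [ 528.32037172 -319.39538805   12.        ] [np.float64(64.7), np.float64(141.2), np.float64(65.7), np.float64(141.2)]
```

View pics/c4.png

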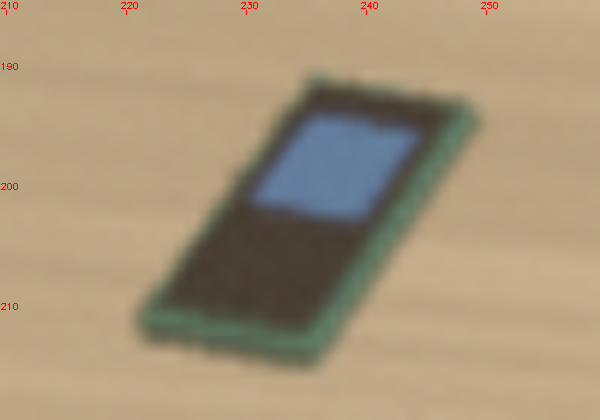

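Emit:
drive_tool:
  motion:
    - [[0.014,-0.038,0],[0,0,0.0278]]
    - [[0.014,-0.038,0],[0,0,0.0278]]
    - [[0.014,-0.038,0],[0,0,0.0278]]
    - [[0.014,-0.038,0],[0,0,0.0278]]
    - [[0.014,-0.038,0],[0,0,0.0278]]
    - [[0.014,-0.038,0],[0,0,0.0278]]
    - [[0.014,-0.038,0],[0,0,0.0278]]
    - [[0.014,-0.038,0],[0,0,0.0278]]
    - [[0.014,-0.038,0],[0,0,0.0278]]
    - [[0.014,-0.038,0],[0,0,0.0278]]
  claw: 1
  force: 25

```text
time_s: 0.93
ee_pos: [355.2, 151.3, 213.9]
ee_rot: [180.0, -0.0, 84.0]
force: [1.0, 0.3, -0.5]
gripper_width: 91.1
```

Emit:
drive_tool:
  motion:
    - [[0.014,-0.038,0],[0,0,0]]
    - [[0.014,-0.038,0],[0,0,0]]
    - [[0.014,-0.038,0],[0,0,0]]
    - [[0.014,-0.038,0],[0,0,0]]
    - [[0.014,-0.038,0],[0,0,0]]
    - [[0.014,-0.038,0],[0,0,0]]
    - [[0.014,-0.038,0],[0,0,0]]
    - [[0.014,-0.038,0],[0,0,0]]
    - [[0.014,-0.038,0],[0,0,0]]
    - [[0.014,-0.038,0],[0,0,0]]

```text
time_s: 1.77
ee_pos: [495.3, -228.8, 213.6]
ee_rot: [-180.0, -0.0, 83.9]
force: [0.4, 0.6, 1.1]
gripper_width: 91.5
```

Run:
```python
from h import *
for x,y,z in [(313,80,12),(470,105,12),(147,312,12),(315,338,12)]:
    print(unp("scene",210+(x+.5)/12-.5,185+(y+.5)/12-.5,z).round(1))
```

```text
[ 464.9 -343.5   12. ]
[ 470.7 -285.5   12. ]
[ 595.3 -357.    12. ]
[ 599.8 -299.    12. ]
```

Emit:
drive_tool:
  motion:
    - [[0.0035,-0.0091,-0.015],[0,0,0]]
    - [[0.0035,-0.0091,-0.015],[0,0,0]]
    - [[0.0035,-0.0091,-0.015],[0,0,0]]
    - [[0.0035,-0.0091,-0.015],[0,0,0]]
    - [[0.0035,-0.0091,-0.015],[0,0,0]]
    - [[0.0035,-0.0091,-0.015],[0,0,0]]
    - [[0.0035,-0.0091,-0.015],[0,0,0]]
    - [[0.0035,-0.0091,-0.015],[0,0,0]]
    - [[0.0035,-0.0091,-0.015],[0,0,0]]
    - [[0.0035,-0.0091,-0.015],[0,0,0]]

```text
time_s: 2.6
ee_pos: [530.1, -318.1, 62.7]
ee_rot: [-179.9, -0.0, 83.9]
force: [0.9, 0.5, -0.3]
gripper_width: 91.3
```

Run:
```python
from h import *
i=env.grab_frame("scene")[:,:,::-1];crop("s",i,190,270,150,220,8,"pics/d1.png")
i=env.grab_frame("top")[:,:,::-1];crop("t",i,380,450,180,250,8,"pics/d2.png")
```

```text
(no output)
```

View pics/d1.png

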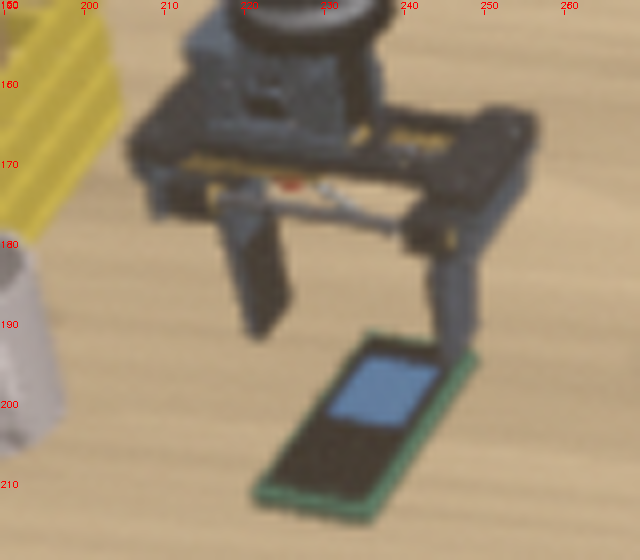

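View pics/d2.png

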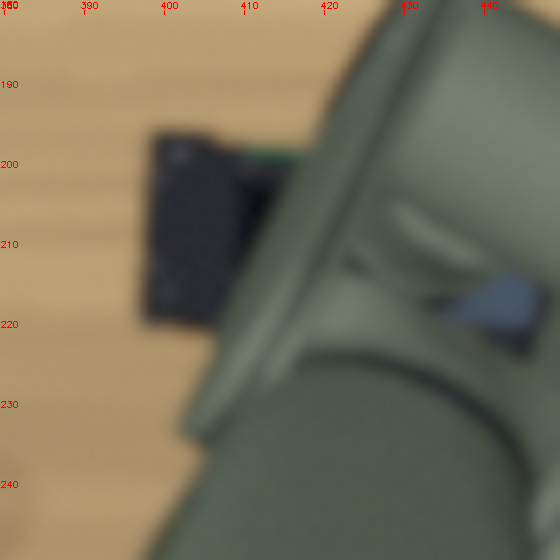

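Run:
```python
from h import *
a=unp("scene",222.3,192.2,62.7);b=unp("scene",246.5,194.8,62.7);print(a,b,(a+b)/2,np.linalg.norm(a-b))
```

```text
[ 544.58226934 -365.11818911   62.7       ] [ 546.65747649 -266.47803426   62.7       ] [ 545.61987291 -315.79811168   62.7       ] 98.66198170210741
```

Emit:
drive_tool:
  motion:
    - [[0,-0.001,-0.009],[0,0,0]]
    - [[0,-0.001,-0.009],[0,0,0]]
    - [[0,-0.0005,-0.009],[0,0,0]]
    - [[0,0,-0.009],[0,0,0]]
    - [[0,0,-0.009],[0,0,0]]
    - [[0,0,-0.007],[0,0,0]]
    - [[0,0,-0.0035],[0,0,0]]
    - [[0,0,-0.002],[0,0,0]]
    - [[0,0,-0.001],[0,0,0]]
    - [[0,0,0],[0,0,0]]

```text
time_s: 3.53
ee_pos: [530.4, -320.4, 5.5]
ee_rot: [180.0, -0.0, 83.9]
force: [1.0, 0.1, 0.0]
gripper_width: 91.0
```

Emit:
drive_tool:
  motion:
    - [[0,0,0],[0,0,0]]
    - [[0,0,0],[0,0,0]]
    - [[0,0,0],[0,0,0]]
    - [[0,0,0],[0,0,0]]
    - [[0,0,0],[0,0,0]]
    - [[0,0,0],[0,0,0]]
    - [[0,0,0],[0,0,0]]
    - [[0,0,0],[0,0,0]]
    - [[0,0,0],[0,0,0]]
    - [[0,0,0],[0,0,0]]
  claw: 0.5
  force: 25

```text
time_s: 4.37
ee_pos: [530.5, -320.7, 5.8]
ee_rot: [180.0, 0.0, 83.9]
force: [-0.2, -2.2, 2.2]
gripper_width: 63.7
```

Emit:
drive_tool:
  motion:
    - [[0,0,0.008],[0,0,0]]
    - [[0,0,0.016],[0,0,0]]
    - [[0,0,0.022],[0,0,0]]
    - [[0,0,0.022],[0,0,0]]
    - [[0.0035,0.03,0.022],[0,0,-0.1]]
    - [[0.0035,0.03,0.018],[0,0,-0.1]]
    - [[0.0035,0.03,0.016],[0,0,-0.1]]
    - [[0.0035,0.03,0.016],[0,0,-0.1]]
    - [[0.0035,0.03,0.014],[0,0,-0.1]]
    - [[0.0035,0.03,0.01],[0,0,-0.1]]

```text
time_s: 5.2
ee_pos: [550.9, -138.3, 170.6]
ee_rot: [-180.0, -0.0, 49.3]
force: [1.0, -0.8, -3.1]
gripper_width: 63.9
```

Emit:
drive_tool:
  motion:
    - [[0.0025,0.026,0],[0,0,-0.08]]
    - [[0.0025,0.026,0],[0,0,-0.08]]
    - [[0.0025,0.026,0],[0,0,-0.08]]
    - [[0.0025,0.026,0],[0,0,-0.08]]
    - [[0.0025,0.026,0],[0,0,-0.08]]
    - [[0.0025,0.026,0],[0,0,-0.08]]
    - [[0.0025,0.026,0],[0,0,-0.08]]
    - [[0.0025,0.026,0],[0,0,-0.07]]
    - [[0.0025,0.02,0],[0,0,-0.057]]
    - [[0.0005,0.01,0],[0,0,0]]

```text
time_s: 6.03
ee_pos: [573.5, 100.4, 168.9]
ee_rot: [-179.9, 0.1, 10.3]
force: [-0.2, -0.1, -2.9]
gripper_width: 63.5
```

Run:
```python
from h import *
i=env.grab_frame("scene")[:,:,::-1];crop("s",i,275,405,130,250,6,"pics/e1.png")
i=env.grab_frame("top")[:,:,::-1];crop("t",i,225,365,150,240,5,"pics/e2.png")
print(env.state()["ee_pos"])
```

```text
[573.5592591   99.05091303 168.97928854]
```

View pics/e1.png

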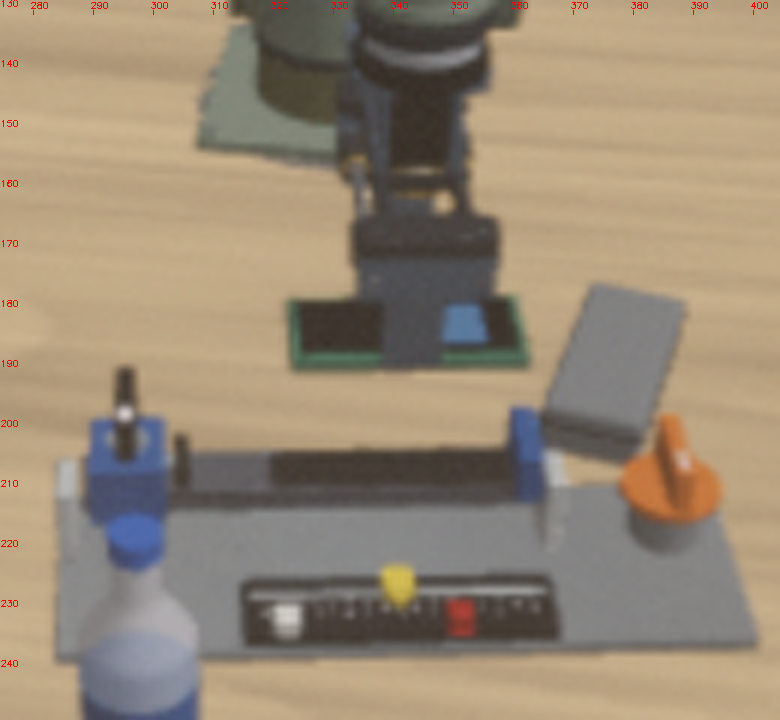

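View pics/e2.png

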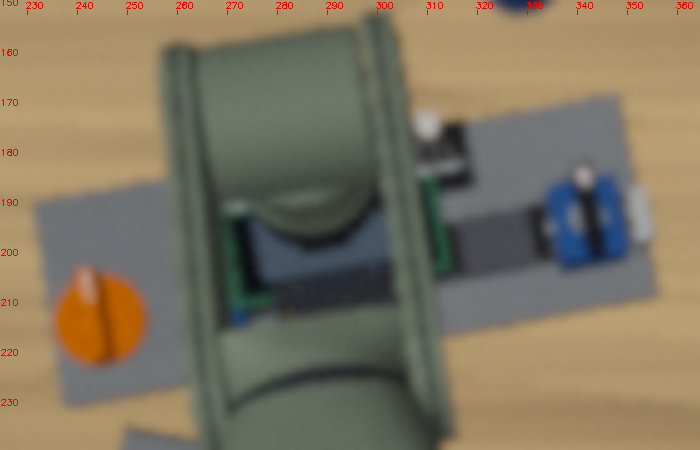

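Run:
```python
from h import *
t=np.radians(10.15);o=np.array([574.3,99.4])
def inv(p):
    d=np.array(p[:2])-o;return np.array([np.cos(t)*d[0]+np.sin(t)*d[1],-np.sin(t)*d[0]+np.cos(t)*d[1]]).round(1)
S=lambda x,y,z:unp("scene",275+(x+.5)/6-.5,130+(y+.5)/6-.5,z)
for x,y,z in[(291,370,163.3),(530,369,163.3),(287,299,175.3),(518,296,175.3)]:
    w=S(x,y,z);print(w.round(1),inv(w))
U=lambda x,y,z:unp("top",225+(x+.5)/5-.5,150+(y+.5)/5-.5,z)
for x,y,z in[(230,308,175.3),(452,272,175.3)]:
    w=U(x,y,z);print(w.round(1),inv(w))
# fixed jaw inner bottom near corner, scene
w=S(517,490,68);print(inv(w))
# jaw inner edge top: 
for x,y in[(511,408),(517,455)]:print(inv(S(x,y,94)))
```

```text
[614.8  39.2 163.3] [ 29.2 -66.4]
[592.7 176.  163.3] [31.6 72.2]
[560.7  29.8 175.3] [-25.7 -66.1]
[536.4 165.6 175.3] [-25.6  71.9]
[530.9 169.9 175.3] [-30.3  77. ]
[552.4  30.5 175.3] [-33.7 -64. ]
[26.1 73.4]
[-22.   73.9]
[24.6 71.4]
```

Emit:
drive_tool:
  motion:
    - [[0.0012,-0.0035,-0.004],[0,0,0]]
    - [[0,-0.0035,-0.012],[0,0,0]]
    - [[0,0,-0.014],[0,0,0]]
    - [[0,0,-0.014],[0,0,0]]
    - [[0,0,-0.014],[0,0,0]]
    - [[0,0,-0.012],[0,0,0]]
    - [[0,0,-0.01],[0,0,0]]
    - [[0,0,-0.006],[0,0,0]]
    - [[0,0,-0.004],[0,0,0]]
    - [[0,0,0],[0,0,0]]

```text
time_s: 6.97
ee_pos: [575.1, 90.0, 78.8]
ee_rot: [180.0, 0.1, 10.2]
force: [-1.0, -0.1, -2.3]
gripper_width: 63.6
```

Run:
```python
from h import *
i=env.grab_frame("scene")[:,:,::-1];crop("s",i,275,405,150,250,6,"pics/f1.png")
s=env.state();print(s["ee_pos"],s["force"])
```

```text
[575.57193786  90.26891476  79.44579305] [-0.57180034  0.3502683  -2.4755826 ]
```

View pics/f1.png

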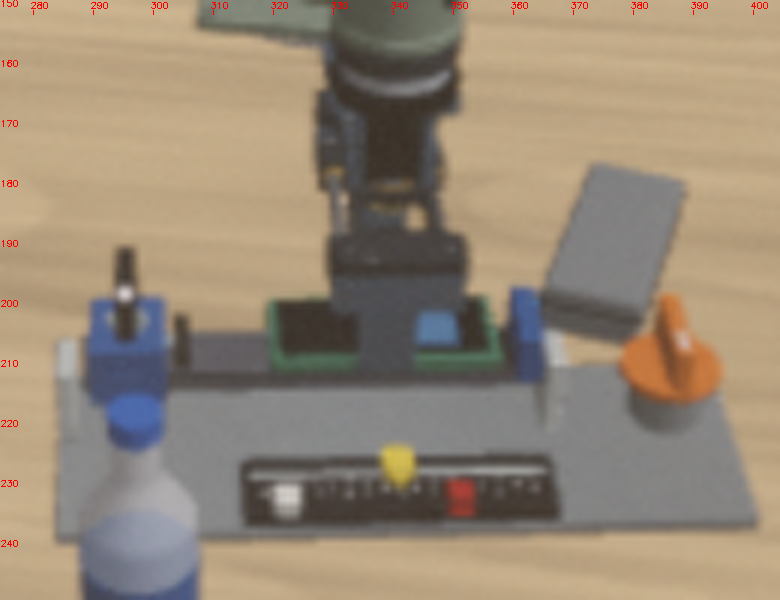

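Emit:
drive_tool:
  motion:
    - [[0,0,-0.001],[0,0,0]]
    - [[0,0,-0.001],[0,0,0]]
    - [[0,0,-0.001],[0,0,0]]
    - [[0,0,-0.001],[0,0,0]]
    - [[0,0,-0.0005],[0,0,0]]
    - [[0,0,-0.0005],[0,0,0]]
    - [[0,0,-0.0005],[0,0,0]]
    - [[0,0,0],[0,0,0]]
    - [[0,0,0],[0,0,0]]
    - [[0,0,0],[0,0,0]]

```text
time_s: 7.85
ee_pos: [575.5, 90.7, 74.0]
ee_rot: [180.0, -0.0, 10.2]
force: [-0.2, -0.7, -2.8]
gripper_width: 63.5
```

Emit:
drive_tool:
  motion:
    - [[-0.0002,0.001,0],[0,0,0]]
    - [[-0.0002,0.001,0],[0,0,0]]
    - [[-0.0002,0.001,0],[0,0,0]]
    - [[-0.0002,0.001,0],[0,0,0]]
    - [[-0.0002,0.001,0],[0,0,0]]
    - [[0,0,-0.0005],[0,0,0]]
    - [[0,0,-0.0005],[0,0,0]]
    - [[0,0,0],[0,0,0]]
    - [[0,0,0],[0,0,0]]
    - [[0,0,0],[0,0,0]]

```text
time_s: 8.68
ee_pos: [574.5, 96.0, 73.8]
ee_rot: [-180.0, -0.0, 10.2]
force: [-2.5, 1.7, 5.5]
gripper_width: 63.7
```

Emit:
drive_tool:
  motion:
    - [[-0.0001,0.0005,0],[0,0,0]]
    - [[-0.0001,0.0005,0],[0,0,0]]
    - [[-0.0001,0.0005,0],[0,0,0]]
    - [[-0.0001,0.0005,0],[0,0,0]]
    - [[0,0,0],[0,0,0]]
    - [[0,0,0],[0,0,0]]
    - [[0,0,0],[0,0,0]]
    - [[0,0,0],[0,0,0]]
    - [[0,0,0],[0,0,0]]
    - [[0,0,0],[0,0,0]]

```text
time_s: 9.52
ee_pos: [574.7, 96.6, 73.8]
ee_rot: [179.9, -0.1, 10.2]
force: [-1.1, -2.7, 5.5]
gripper_width: 63.6
```

Emit:
drive_tool:
  motion:
    - [[-0.0001,0.0005,0],[0,0,0]]
    - [[-0.0001,0.0005,0],[0,0,0]]
    - [[-0.0001,0.0005,0],[0,0,0]]
    - [[0,0,0],[0,0,0]]
    - [[0,0,0],[0,0,0]]
    - [[0,0,0],[0,0,0]]
    - [[0,0,0],[0,0,0]]
    - [[0,0,0],[0,0,0]]
    - [[0,0,0],[0,0,0]]
    - [[0,0,0],[0,0,0]]

```text
time_s: 10.35
ee_pos: [574.8, 98.2, 73.8]
ee_rot: [179.9, -0.1, 10.2]
force: [-0.5, -3.3, 4.9]
gripper_width: 63.9
```

Run:
```python
from h import *
i=env.grab_frame("scene")[:,:,::-1];crop("s",i,275,405,170,240,6,"pics/f2.png")
s=env.state();print(s["ee_pos"],s["force"])
```

```text
[574.79445303  98.19640947  73.80906498] [-0.13372559 -2.94474763  4.8222438 ]
```

View pics/f2.png

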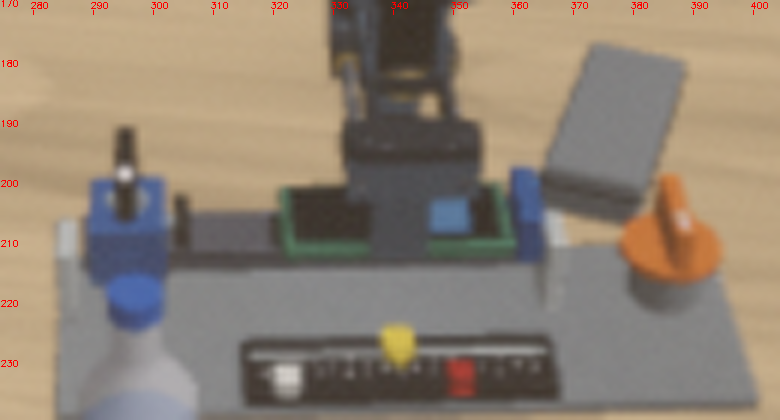

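Emit:
drive_tool:
  motion:
    - [[0,0,0],[0,0,0]]
    - [[0,0,0],[0,0,0]]
    - [[0,0,0],[0,0,0]]
    - [[0,0,0],[0,0,0]]
    - [[0,0,0.004],[0,0,0]]
    - [[0,0,0.012],[0,0,0]]
    - [[0,0,0.016],[0,0,0]]
    - [[0,0,0.016],[0,0,0]]
    - [[0,0,0.016],[0,0,0]]
    - [[0,0,0.016],[0,0,0]]
  claw: 1

```text
time_s: 11.23
ee_pos: [573.7, 99.3, 153.9]
ee_rot: [-180.0, -0.0, 10.2]
force: [0.2, 0.1, 0.4]
gripper_width: 91.3
```

Run:
```python
from h import *
i=env.grab_frame("scene")[:,:,::-1];crop("s",i,275,375,180,240,8,"pics/g1.png")
i=cv2.imread("pics/top0.png");crop("t",i,325,365,170,210,14,"pics/g2.png")
```

View pics/g1.png

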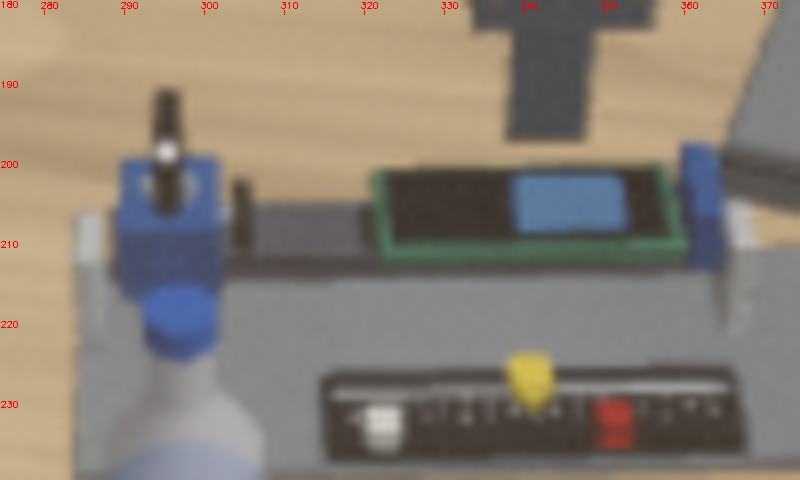

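View pics/g2.png

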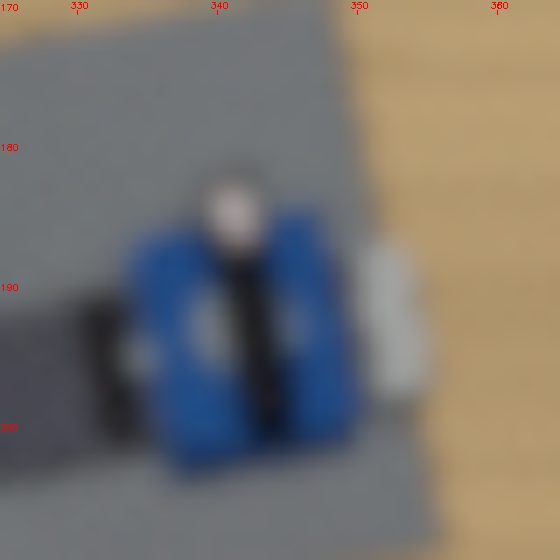

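Run:
```python
from h import *
t=np.radians(10.15);o=np.array([574.3,99.4])
def inv(p):
    d=np.array(p[:2])-o;return np.array([np.cos(t)*d[0]+np.sin(t)*d[1],-np.sin(t)*d[0]+np.cos(t)*d[1]]).round(1)
U=lambda x,y,z:unp("top",325+(x+.5)/14-.5,170+(y+.5)/14-.5,z)
for p in[(232,180),(270,445),(252,315)]:
    w=U(*p,121);print(w.round(1),inv(w))
S=lambda x,y,z:unp("scene",275+(x+.5)/8-.5,180+(y+.5)/8-.5,z)
for p in[(167,90,121),(167,165,121),(167,215,91)]:
    w=S(*p);print(w.round(1),inv(w))
# pad face
for p in [(250,183,94),(252,248,70)]:print(inv(S(*p)))
```

```text
[632.9 -54.9 121. ] [  30.5 -162.2]
[569.5 -62.7 121. ] [ -33.3 -158.7]
[600.5 -59.  121. ] [  -2.1 -160.5]
[570.2 -67.6 121. ] [ -33.5 -163.7]
[625.4 -57.2 121. ] [  22.7 -163.2]
[623.5 -58.4  91. ] [  20.7 -164. ]
[   2.1 -126.4]
[  19.4 -126. ]
```

Emit:
drive_tool:
  motion:
    - [[0.003,-0.016,0],[0,0,0.1]]
    - [[0.003,-0.016,0],[0,0,0.12]]
    - [[0.003,-0.016,0],[0,0,0.12]]
    - [[0.003,-0.016,0],[0,0,0.12]]
    - [[0.003,-0.016,0],[0,0,0.12]]
    - [[0.003,-0.016,0],[0,0,0.12]]
    - [[0.003,-0.016,0],[0,0,0.12]]
    - [[0.003,-0.016,0],[0,0,0.12]]
    - [[0.003,-0.016,0],[0,0,0.12]]
    - [[0.002,-0.0154,0],[0,0,0.12]]

```text
time_s: 12.12
ee_pos: [602.9, -61.0, 152.5]
ee_rot: [-180.0, -0.0, 78.1]
force: [-0.4, -0.2, 1.4]
gripper_width: 91.4
```

Emit:
drive_tool:
  motion:
    - [[0,0,0],[0,0,0.12]]
    - [[0,0,0],[0,0,0.12]]
    - [[0,0,0],[0,0,0.12]]
    - [[0,0,0],[0,0,0.031]]
    - [[0,0,-0.004],[0,0,0]]
    - [[0,0,-0.006],[0,0,0]]
    - [[0,0,-0.006],[0,0,0]]
    - [[0,0,-0.004],[0,0,0]]
    - [[0,0,0],[0,0,0]]
    - [[0,0,0],[0,0,0]]

```text
time_s: 12.95
ee_pos: [602.5, -60.1, 132.4]
ee_rot: [-179.9, -0.0, 100.2]
force: [-0.1, 0.4, 0.4]
gripper_width: 91.5
```

Run:
```python
from h import *
i=env.grab_frame("scene")[:,:,::-1];crop("s",i,260,350,150,230,8,"pics/g3.png")
i=env.grab_frame("top")[:,:,::-1];crop("s",i,300,400,150,230,7,"pics/g4.png")
s=env.state();print(s["ee_pos"],s["ee_rot"])
```

```text
[602.99376388 -60.20622737 133.08896855] [1.79979082e+02 7.43071908e-04 1.00206139e+02]
```

View pics/g3.png

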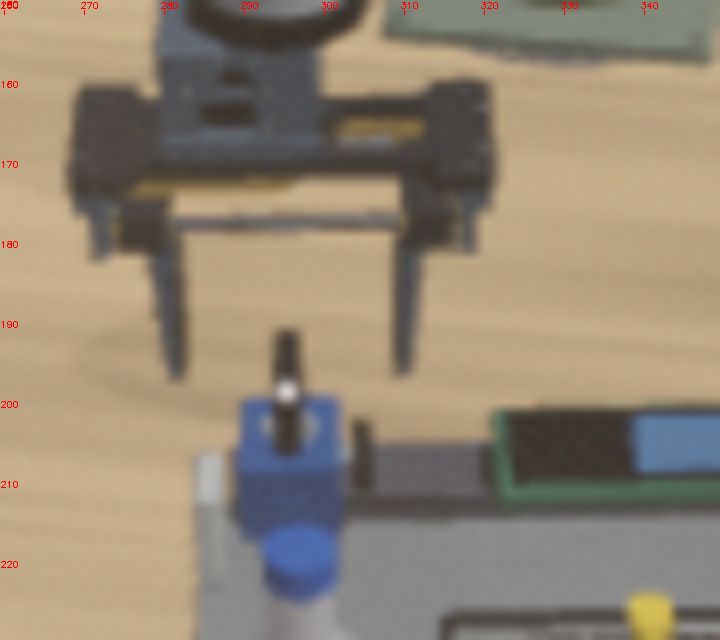

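View pics/g4.png

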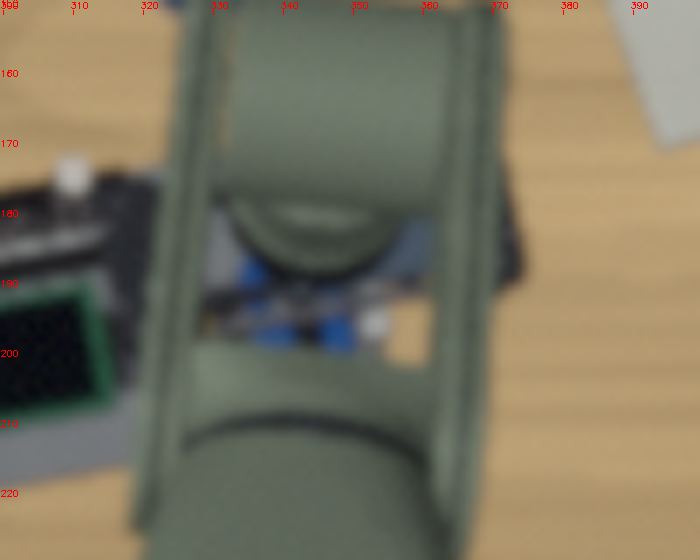

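Emit:
drive_tool:
  motion:
    - [[0,0,-0.004],[0,0,0]]
    - [[0,-0.0008,-0.006],[0,0,0]]
    - [[0,0,-0.006],[0,0,0]]
    - [[0,0,-0.006],[0,0,0]]
    - [[0,0,-0.005],[0,0,0]]
    - [[0,0,-0.004],[0,0,0]]
    - [[0,0,-0.003],[0,0,0]]
    - [[0,0,-0.0005],[0,0,0]]
    - [[0,0,0],[0,0,0]]
    - [[0,0,0],[0,0,0]]

```text
time_s: 13.88
ee_pos: [603.0, -61.0, 98.6]
ee_rot: [180.0, 0.0, 100.2]
force: [0.0, -0.2, 0.4]
gripper_width: 91.3
```

Emit:
drive_tool:
  motion:
    - [[0,0,0],[0,0,0]]
    - [[0,0,0],[0,0,0]]
    - [[0,0,0],[0,0,0]]
    - [[0,0,0],[0,0,0]]
    - [[0,0,0],[0,0,0]]
    - [[0,0,0],[0,0,0]]
    - [[0,0,0],[0,0,0]]
    - [[0,0,0],[0,0,0]]
    - [[0,0,0],[0,0,0]]
    - [[0,0,0],[0,0,0]]
  claw: 0
  force: 35

```text
time_s: 14.72
ee_pos: [602.8, -61.0, 98.5]
ee_rot: [-180.0, -0.0, 100.2]
force: [0.2, -0.4, 0.7]
gripper_width: 27.3
```

Emit:
drive_tool:
  motion:
    - [[0,0,0],[0,0,0]]
    - [[0,0,0],[0,0,0]]
    - [[0,0,0],[0,0,0]]
    - [[0,0,0],[0,0,0]]
    - [[0,0,0],[0,0,0]]
    - [[0,0,0],[0,0,0]]
    - [[0,0,0],[0,0,0]]
    - [[0,0,0],[0,0,0]]
    - [[0,0,0],[0,0,0]]
    - [[0,0,0],[0,0,0]]

```text
time_s: 15.55
ee_pos: [602.9, -61.4, 98.5]
ee_rot: [180.0, 0.0, 100.2]
force: [0.2, -4.3, -0.7]
gripper_width: 12.6
```

Emit:
drive_tool:
  motion:
    - [[-0.00106,0.0059,0],[0,0,0]]
    - [[-0.00106,0.0059,0],[0,0,0]]
    - [[-0.00106,0.0059,0],[0,0,0]]
    - [[-0.00106,0.0059,0],[0,0,0]]
    - [[-0.00106,0.0059,0],[0,0,0]]
    - [[-0.00106,0.0059,0],[0,0,0]]
    - [[-0.00106,0.0059,0],[0,0,0]]
    - [[-0.00106,0.0059,0],[0,0,0]]
    - [[-0.00106,0.0059,0],[0,0,0]]
    - [[0,0,0],[0,0,0]]

```text
time_s: 16.38
ee_pos: [593.3, -8.6, 98.5]
ee_rot: [-180.0, 0.1, 100.3]
force: [0.6, -5.7, -1.9]
gripper_width: 12.8
```

Run:
```python
from h import *
i=env.grab_frame("scene")[:,:,::-1];crop("s",i,275,375,180,240,8,"pics/k1.png")
s=env.state();print(s["ee_pos"],s["force"])
```

```text
[593.31987366  -8.62948649  98.52164716] [ 0.89482353 -5.94075232 -0.33679781]
```

View pics/k1.png

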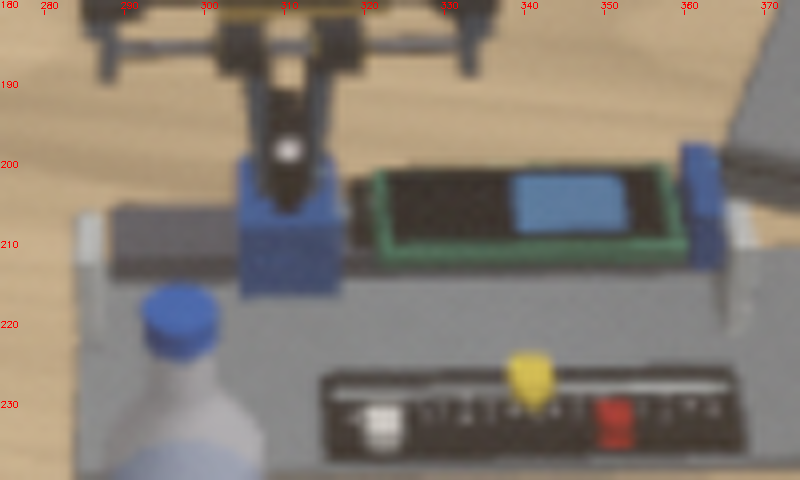

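Emit:
drive_tool:
  motion:
    - [[-0.0002,0.001,0],[0,0,0]]
    - [[-0.0002,0.001,0],[0,0,0]]
    - [[-0.0002,0.001,0],[0,0,0]]
    - [[-0.0002,0.001,0],[0,0,0]]
    - [[-0.0002,0.001,0],[0,0,0]]
    - [[-0.0001,0.0005,0],[0,0,0]]
    - [[0,0,0],[0,0,0]]
    - [[0,0,0],[0,0,0]]
    - [[0,0,0],[0,0,0]]
    - [[0,0,0],[0,0,0]]

```text
time_s: 17.27
ee_pos: [592.6, -4.6, 98.5]
ee_rot: [180.0, 0.2, 100.3]
force: [1.6, -9.8, -1.7]
gripper_width: 13.0
```

Run:
```python
from h import *
i=env.grab_frame("scene")[:,:,::-1];crop("s",i,300,375,190,225,10,"pics/k2.png")
s=env.state();print(s["ee_pos"],s["force"])
```

```text
[592.61114986  -4.62653154  98.49563071] [ 1.44003201 -9.4030754  -0.55684298]
```

View pics/k2.png

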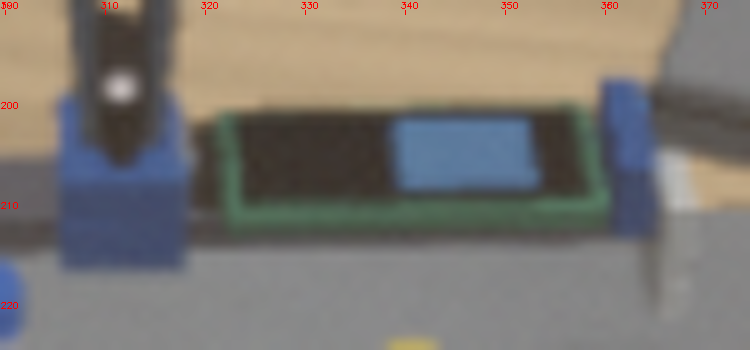

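Emit:
drive_tool:
  motion:
    - [[-0.0002,0.001,0],[0,0,0]]
    - [[-0.0002,0.001,0],[0,0,0]]
    - [[0,0,0],[0,0,0]]
    - [[0,0,0],[0,0,0]]
    - [[0,0,0],[0,0,0]]
    - [[0,0,0],[0,0,0]]
    - [[0,0,0],[0,0,0]]
    - [[0,0,0],[0,0,0]]
    - [[0,0,0],[0,0,0]]
    - [[0,0,0],[0,0,0]]

```text
time_s: 18.15
ee_pos: [592.2, -2.7, 98.5]
ee_rot: [180.0, 0.2, 100.3]
force: [0.8, -9.5, -1.3]
gripper_width: 13.0
```

Emit:
drive_tool:
  motion:
    - [[-0.0002,0.001,0],[0,0,0]]
    - [[-0.0002,0.001,0],[0,0,0]]
    - [[0,0,0],[0,0,0]]
    - [[0,0,0],[0,0,0]]
    - [[0,0,0],[0,0,0]]
    - [[0,0,0],[0,0,0]]
    - [[0,0,0],[0,0,0]]
    - [[0,0,0],[0,0,0]]
    - [[0,0,0],[0,0,0]]
    - [[0,0,0],[0,0,0]]

```text
time_s: 18.98
ee_pos: [591.9, -0.9, 98.5]
ee_rot: [180.0, 0.3, 100.3]
force: [0.9, -9.4, -1.5]
gripper_width: 12.5
```

Run:
```python
from h import *
i=env.grab_frame("scene")[:,:,::-1];crop("s",i,300,375,190,225,10,"pics/k3.png")
s=env.state();print(s["ee_pos"],s["force"])
```

```text
[591.91112014  -0.92600959  98.50024652] [  1.41373494 -10.59372128  -1.53792067]
```

View pics/k3.png

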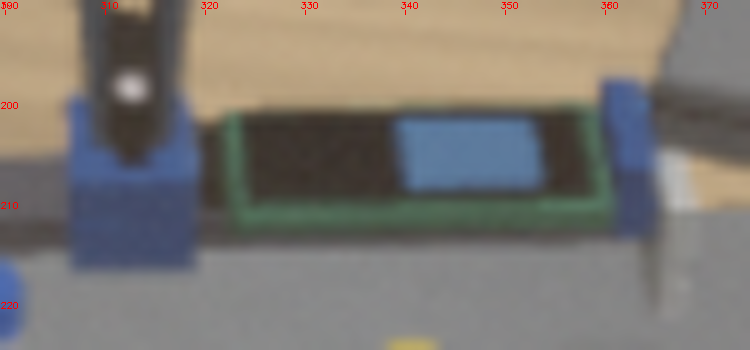

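Emit:
drive_tool:
  motion:
    - [[-0.0002,0.001,0],[0,0,0]]
    - [[0,0,0],[0,0,0]]
    - [[0,0,0],[0,0,0]]
    - [[0,0,0],[0,0,-0.07]]
    - [[0,0,0],[0,0,-0.07]]
    - [[0,0,0],[0,0,-0.07]]
    - [[0,0,0],[0,0,-0.07]]
    - [[0,0,0],[0,0,-0.07]]
    - [[0,0,0],[0,0,-0.07]]
    - [[0,0,0],[0,0,0]]

```text
time_s: 19.87
ee_pos: [591.8, -0.2, 98.5]
ee_rot: [179.9, 0.3, 76.1]
force: [2.2, -12.2, -1.3]
gripper_width: 12.9
```

Run:
```python
from h import *
i=env.grab_frame("scene")[:,:,::-1];crop("s",i,300,375,190,225,10,"pics/k4.png")
s=env.state();print(s["ee_pos"],s["force"],s["torque"])
```

```text
[ 5.91804660e+02 -2.31779452e-01  9.85142352e+01] [  2.27239743 -11.51313959  -1.39867389] [-2.01745431 -0.40340272 -0.0890028 ]
```

View pics/k4.png

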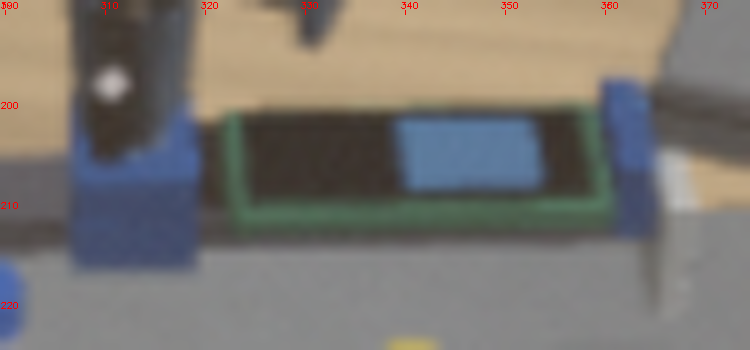

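Emit:
drive_tool:
  motion:
    - [[0,0,0],[0,0,-0.09]]
    - [[0,0,0],[0,0,-0.1]]
    - [[0,0,0],[0,0,-0.1]]
    - [[0,0,0],[0,0,-0.1]]
    - [[0,0,0],[0,0,-0.1]]
    - [[0,0,0],[0,0,-0.1]]
    - [[0,0,0],[0,0,-0.1]]
    - [[0,0,0],[0,0,-0.1]]
    - [[0,0,0],[0,0,-0.1]]
    - [[0,0,0],[0,0,-0.02]]

```text
time_s: 20.75
ee_pos: [591.7, -0.4, 98.5]
ee_rot: [179.7, 0.1, 23.9]
force: [1.3, -12.3, -0.3]
gripper_width: 12.8
```

Run:
```python
from h import *
i=env.grab_frame("scene")[:,:,::-1];crop("s",i,300,375,190,225,10,"pics/k5.png")
s=env.state();print(s["ee_pos"],s["ee_rot"],s["force"],s["torque"],s["gripper_width"])
```

```text
[ 5.91739550e+02 -4.17572067e-01  9.84997507e+01] [1.79684424e+02 5.63117040e-02 2.39667073e+01] [  1.07020045 -12.62944364  -0.93073852] [-2.16698358 -0.25027165 -0.00655093] 12.54046251299676
```

View pics/k5.png

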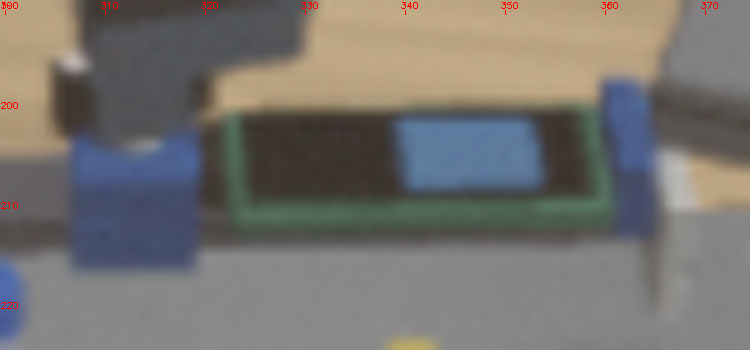

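Emit:
drive_tool:
  motion:
    - [[0,0,0],[0,0,-0.05]]
    - [[0,0,0],[0,0,0]]
    - [[0,0,0],[0,0,0]]
    - [[0,0,0],[0,0,0]]
    - [[0,0,0],[0,0,0]]
    - [[0,0,0],[0,0,0]]
    - [[0,0,0],[0,0,0]]
    - [[0,0,0],[0,0,0]]
    - [[0,0,0],[0,0,0]]
    - [[0,0,0],[0,0,0]]

```text
time_s: 21.63
ee_pos: [591.8, -0.7, 98.5]
ee_rot: [179.7, 0.0, 21.2]
force: [2.3, -13.0, -2.2]
gripper_width: 12.5
```

Emit:
drive_tool:
  motion:
    - [[0,0,0],[0,0,0]]
    - [[0,0,0],[0,0,0]]
    - [[0,0,0],[0,0,0]]
    - [[0,0,0],[0,0,0]]
    - [[0,0,0.008],[0,0,0]]
    - [[0,0,0.014],[0,0,0]]
    - [[0,0,0.014],[0,0,0]]
    - [[0,0,0.014],[0,0,0]]
    - [[0,0,0.01],[0,0,0]]
    - [[0,0,0],[0,0,-0.1]]
  claw: 0.6

```text
time_s: 22.47
ee_pos: [592.6, 2.9, 161.5]
ee_rot: [179.9, -0.3, 15.3]
force: [1.1, 1.1, 0.0]
gripper_width: 54.6
```

Run:
```python
from h import *
i=env.grab_frame("scene")[:,:,::-1];crop("s",i,295,375,185,225,10,"pics/k6.png")
s=env.state();print(s["ee_pos"],s["ee_rot"],s["force"],s["torque"],s["gripper_width"])
```

```text
[592.03028808   2.9134667  160.40350489] [179.96915079  -0.19402569  14.99029547] [ 0.58803928 -0.30471408 -0.26443599] [-0.06070088  0.0131328  -0.00010228] 54.805722747976375
```

View pics/k6.png

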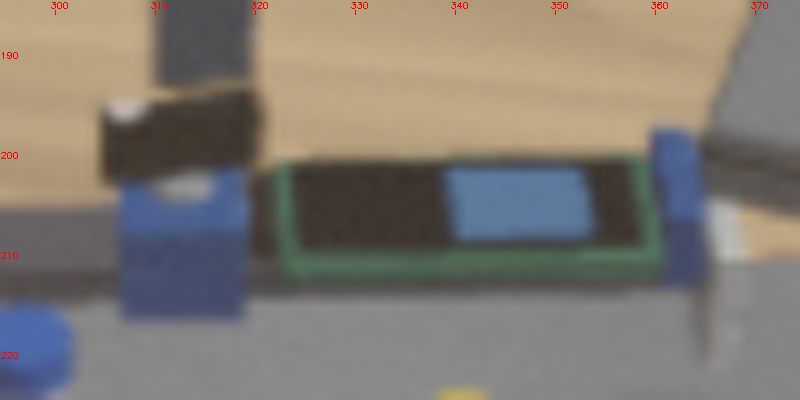

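Emit:
drive_tool:
  motion:
    - [[-0.0035,0.0195,0],[0,0,-0.12]]
    - [[-0.0035,0.0195,0],[0,0,-0.12]]
    - [[-0.0035,0.0195,0],[0,0,-0.12]]
    - [[-0.0035,0.0195,0],[0,0,-0.12]]
    - [[-0.0035,0.0195,0],[0,0,-0.12]]
    - [[-0.0035,0.0195,0],[0,0,-0.12]]
    - [[-0.0035,0.0195,0],[0,0,-0.12]]
    - [[-0.0035,0.0195,0],[0,0,-0.12]]
    - [[-0.0035,0.0195,0],[0,0,-0.12]]
    - [[-0.0035,0.0195,0],[0,0,-0.12]]

```text
time_s: 23.35
ee_pos: [555.6, 198.7, 158.4]
ee_rot: [180.0, 0.0, -53.6]
force: [-0.5, 0.1, -0.5]
gripper_width: 54.4
```

Emit:
drive_tool:
  motion:
    - [[-0.0034,0.0187,0],[0,0,-0.114]]
    - [[-0.0034,0.0187,0],[0,0,-0.114]]
    - [[-0.0034,0.0187,0],[0,0,-0.114]]
    - [[-0.0034,0.0187,0],[0,0,-0.114]]
    - [[0,0,-0.008],[0,0,0]]
    - [[0,0,-0.014],[0,0,0]]
    - [[0,0,-0.014],[0,0,0]]
    - [[0,0,-0.014],[0,0,0]]
    - [[0,0,-0.008],[0,0,0]]
    - [[0,0,0],[0,0,0]]

```text
time_s: 24.18
ee_pos: [541.1, 271.2, 98.2]
ee_rot: [179.7, -0.1, -79.4]
force: [-0.0, 0.7, 0.5]
gripper_width: 54.7
```

Run:
```python
from h import *
i=env.grab_frame("scene")[:,:,::-1];crop("s",i,310,410,165,240,8,"pics/m1.png")
i=env.grab_frame("top")[:,:,::-1];crop("s",i,210,310,170,240,8,"pics/m2.png")
s=env.state();print(s["ee_pos"],s["ee_rot"],s["force"],s["qpos"])
```

```text
[542.64638283 272.0819221  100.4418695 ] [ 1.79977326e+02 -1.37708749e-02 -7.94205198e+01] [ 0.04461672 -0.85686149  0.77306938] [ 2.55477191e+01  2.62428029e+01  9.45291027e+01 -8.66539432e-03
  5.92535559e+01  1.04972673e+02]
```

View pics/m1.png

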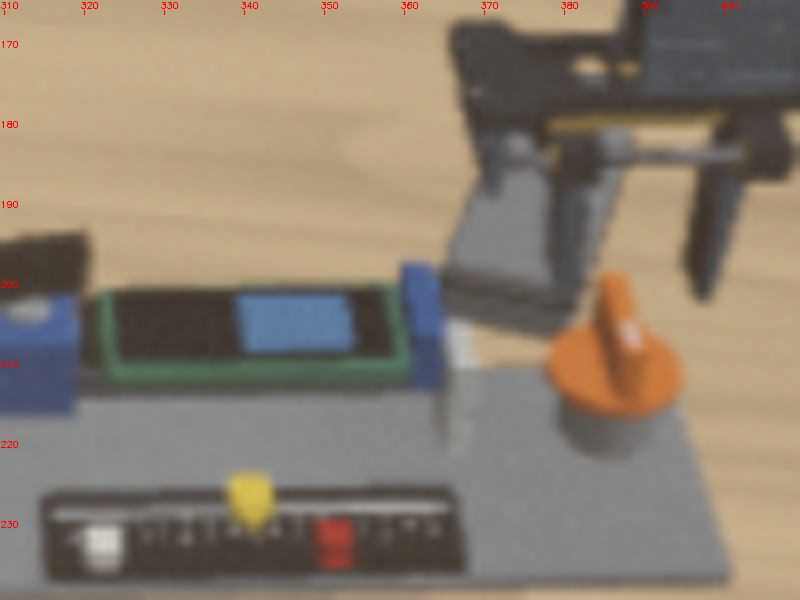

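View pics/m2.png

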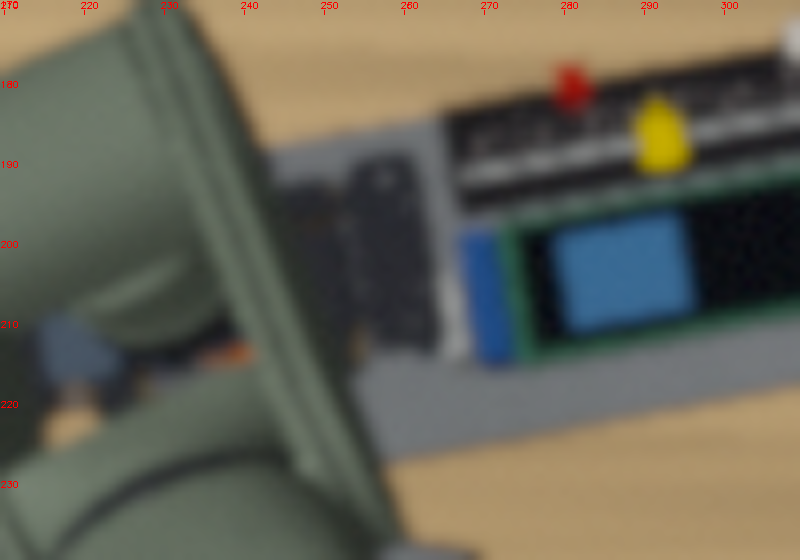

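Emit:
drive_tool:
  motion:
    - [[0.0004,0.0003,-0.004],[0,0,-0.0075]]
    - [[0,0,-0.007],[0,0,0]]
    - [[0,0,-0.008],[0,0,0]]
    - [[0,0,-0.008],[0,0,0]]
    - [[0,0,-0.008],[0,0,0]]
    - [[0,0,-0.006],[0,0,0]]
    - [[0,0,-0.0025],[0,0,0]]
    - [[0,0,-0.001],[0,0,0]]
    - [[0,0,0],[0,0,0]]
    - [[0,0,0],[0,0,0]]

```text
time_s: 25.12
ee_pos: [543.2, 272.8, 56.2]
ee_rot: [-180.0, 0.0, -79.9]
force: [-0.0, 0.3, -0.2]
gripper_width: 54.9
```

Emit:
drive_tool:
  motion:
    - [[0,0,0],[0,0,0]]
    - [[0,0,0],[0,0,0]]
    - [[0,0,0],[0,0,0]]
    - [[0,0,0],[0,0,0]]
    - [[0,0,0],[0,0,0]]
    - [[0,0,0],[0,0,0]]
    - [[0,0,0],[0,0,0]]
    - [[0,0,0],[0,0,0]]
    - [[0,0,0],[0,0,0]]
    - [[0,0,0],[0,0,0]]
  claw: 0
  force: 30

```text
time_s: 25.95
ee_pos: [543.2, 271.4, 56.1]
ee_rot: [180.0, -0.1, -79.9]
force: [1.4, -5.9, 1.5]
gripper_width: 13.8
```

Emit:
drive_tool:
  motion:
    - [[0,-0.0015,0],[0,0,0]]
    - [[0,0,0],[0,0,0.05]]
    - [[0,0,0],[0,0,0.08]]
    - [[0,0,0],[0,0,0.08]]
    - [[0,0,0],[0,0,0.08]]
    - [[0,0,0],[0,0,0.08]]
    - [[0,0,0],[0,0,0.08]]
    - [[0,0,0],[0,0,0.08]]
    - [[0,0,0],[0,0,0.05]]
    - [[0,0,0],[0,0,0]]

```text
time_s: 26.78
ee_pos: [543.0, 271.7, 56.0]
ee_rot: [-180.0, 0.0, -46.6]
force: [0.1, -0.5, 0.3]
gripper_width: 13.7
```

Run:
```python
from h import *
i=env.grab_frame("scene")[:,:,::-1];crop("s",i,310,410,175,245,8,"pics/n1.png")
i=env.grab_frame("top")[:,:,::-1];crop("s",i,260,330,160,220,10,"pics/n2.png")
s=env.state();print(s["ee_pos"],s["ee_rot"],s["force"],s["torque"])
```

```text
[543.01106291 271.69033711  56.04253315] [-1.79953062e+02  2.39329173e-02 -4.67445399e+01] [0.79619985 0.54909069 0.11905919] [0.05971124 0.08499036 0.10240149]
```

View pics/n1.png

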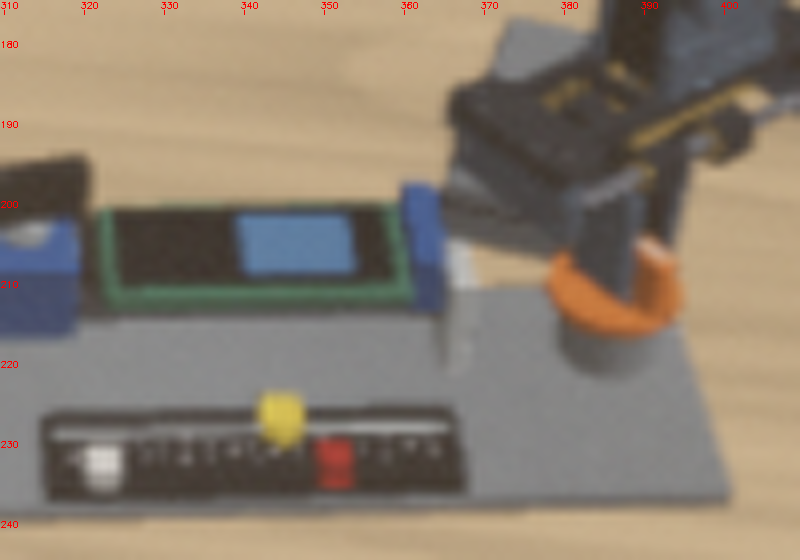

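View pics/n2.png

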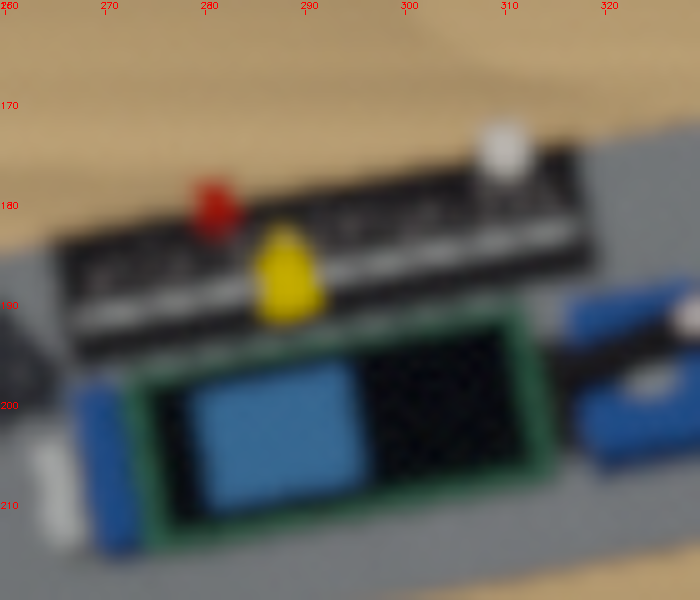

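Emit:
drive_tool:
  motion:
    - [[0,0,0],[0,0,0.06]]
    - [[0,0,0],[0,0,0.1]]
    - [[0,0,0],[0,0,0.1]]
    - [[0,0,0],[0,0,0.1]]
    - [[0,0,0],[0,0,0.1]]
    - [[0,0,0],[0,0,0.1]]
    - [[0,0,0],[0,0,0.1]]
    - [[0,0,0],[0,0,0.1]]
    - [[0,0,0],[0,0,0.06]]
    - [[0,0,0],[0,0,0]]

```text
time_s: 27.72
ee_pos: [542.5, 271.9, 56.0]
ee_rot: [-179.9, 0.0, 0.3]
force: [-2.2, 2.3, 1.9]
gripper_width: 13.8
```

Run:
```python
from h import *
i=env.grab_frame("scene")[:,:,::-1];cv2.imwrite("pics/s_p.png",i);crop("s",i,325,375,215,245,16,"pics/p1.png")
i=env.grab_frame("top")[:,:,::-1];cv2.imwrite("pics/t_p.png",i);crop("s",i,265,305,165,205,14,"pics/p2.png")
s=env.state();print(s["ee_pos"],s["ee_rot"],s["force"],s["torque"])
```

```text
[542.48593518 271.89760376  56.04161323] [-1.79934483e+02  3.96598965e-02  1.75294945e-01] [-2.68845963  3.04706768  1.42255367] [0.50315239 0.45185026 0.10719159]
```

View pics/p1.png

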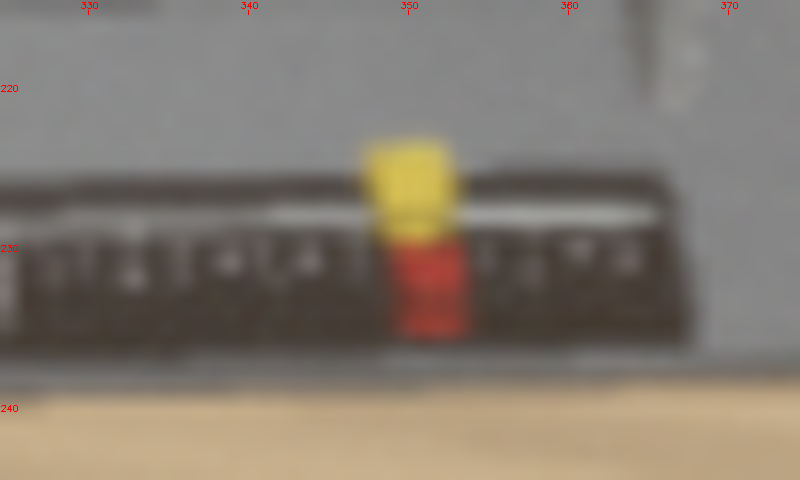

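View pics/p2.png

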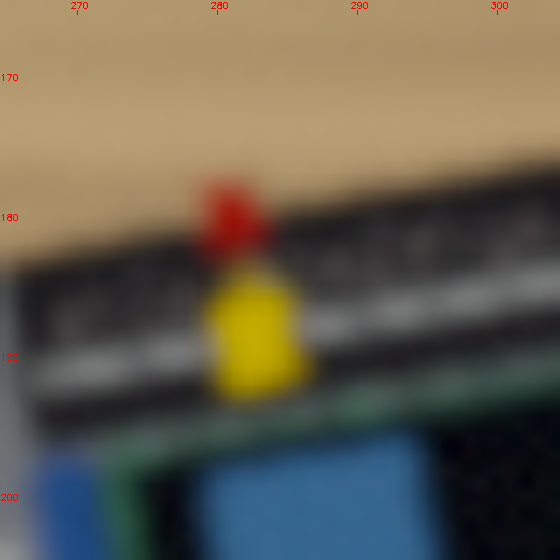

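```bash
cat > meas.py <<'E'
from h import *
t=np.radians(10.15);o=np.array([574.3,99.4])
def inv(p):
    d=np.array(p[:2])-o;return np.array([np.cos(t)*d[0]+np.sin(t)*d[1],-np.sin(t)*d[0]+np.cos(t)*d[1]])
def meas(name,im,u0,u1,v0,v1,k=8):
    c=cv2.resize(im[v0:v1,u0:u1],None,fx=k,fy=k,interpolation=2).astype(int);b,g,r=c[...,0],c[...,1],c[...,2]
    red=(r-g>50)&(r-b>40);yel=(g-b>55)&(r-b>55)&(abs(r-g)<50)
    for nm,m in(("red",red),("yel",yel)):
        n,l,st,ce=cv2.connectedComponentsWithStats(m.astype(np.uint8));j=1+np.argmax(st[1:,4]);pts=np.argwhere(l==j)
        w=np.array([inv(unp(name,u0+(x+.5)/k-.5,v0+(y+.5)/k-.5,28)) for y,x in pts[::3]])
        print(name,nm,len(pts),"mean",w.mean(0).round(2),"mid",((w.min(0)+w.max(0))/2).round(2),"ext",w.min(0).round(1),w.max(0).round(1))
E
python3 - <<'E'
from meas import *
meas("top",cv2.imread("pics/t_p.png"),265,305,170,200)
meas("scene",cv2.imread("pics/s_p.png"),325,375,215,245)
meas("top",cv2.imread("pics/top0.png"),265,305,170,200)
meas("scene",cv2.imread("pics/scene0.png"),325,375,215,245)
E
```

```text
top red 1582 mean [97.32 35.97] mid [97.77 35.59] ext [87.2 26.6] [108.4  44.6]
top yel 3187 mean [66.1  35.48] mid [67.09 35.26] ext [51.  23.6] [83.2 46.9]
scene red 1526 mean [94.92 34.19] mid [95.43 34.47] ext [80.  26.4] [110.9  42.5]
scene yel 1716 mean [63.43 33.52] mid [63.52 33.66] ext [47.6 23.9] [79.5 43.4]
top red 1604 mean [97.06 35.99] mid [97.33 35.92] ext [86.4 26.8] [108.3  45.1]
top yel 3198 mean [66.27  1.8 ] mid [67.64  1.87] ext [ 51.3 -10.1] [84.  13.9]
scene red 1519 mean [94.91 34.14] mid [95.44 34.41] ext [80.  26.5] [110.9  42.3]
scene yel 1815 mean [64.6  -0.58] mid [65.85 -0.6 ] ext [ 48.6 -10.5] [83.1  9.3]
```

Emit:
drive_tool:
  motion:
    - [[0,0,0],[0,0,0.035]]
    - [[0,0,0],[0,0,0]]
    - [[0,0,0],[0,0,0]]
    - [[0,0,0],[0,0,0]]
    - [[0,0,0],[0,0,0]]
    - [[0,0,0],[0,0,0]]
    - [[0,0,0],[0,0,0]]
    - [[0,0,0],[0,0,0]]
    - [[0,0,0],[0,0,0]]
    - [[0,0,0],[0,0,0]]

```text
time_s: 28.65
ee_pos: [542.5, 271.9, 56.0]
ee_rot: [-179.9, 0.0, 2.2]
force: [-3.3, 3.7, 2.1]
gripper_width: 14.2
```

Run:
```python
from meas import *
for n,r in(("top",(265,305,170,200)),("scene",(325,375,215,245))):
    i=env.grab_frame(n)[:,:,::-1];meas(n,i,*r)
s=env.state();print(s["ee_rot"],s["force"])
crop("s",i,295,405,180,240,7,"pics/q1.png")
```

```text
top red 1564 mean [97.43 36.11] mid [97.79 35.98] ext [87.5 26.9] [108.1  45.1]
top yel 3177 mean [66.31 36.52] mid [67.72 36.46] ext [51.1 25. ] [84.3 47.9]
scene red 1524 mean [94.93 34.21] mid [95.1  34.47] ext [79.3 26.4] [110.9  42.5]
scene yel 1786 mean [63.68 34.15] mid [63.53 34.2 ] ext [47.5 24.5] [79.5 43.9]
[-1.79935982e+02  4.20158903e-02  2.20465227e+00] [-2.30325262  3.924763    2.11509812]
```

View pics/q1.png

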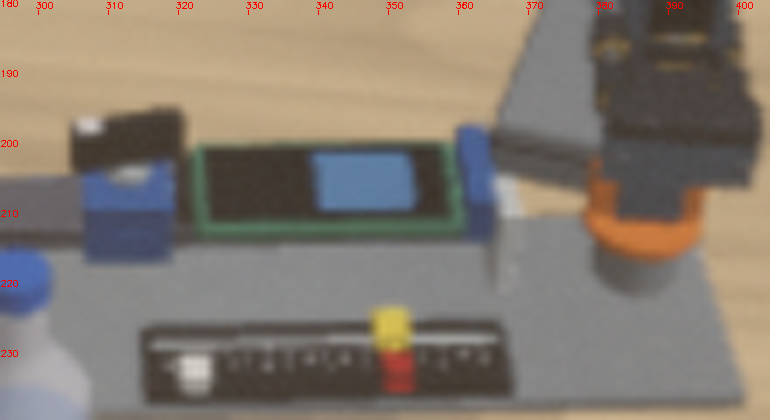

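Emit:
drive_tool:
  motion:
    - [[-0.0004,0.0007,0],[0,0,0]]
    - [[0,0,0],[0,0,0]]
    - [[0,0,0],[0,0,0]]
    - [[0,0,0],[0,0,0]]
    - [[0,0,0],[0,0,0]]
    - [[0,0,0],[0,0,0]]
    - [[0,0,0],[0,0,0]]
    - [[0,0,0],[0,0,0]]
    - [[0,0,0],[0,0,0]]
    - [[0,0,0],[0,0,0]]

```text
time_s: 29.58
ee_pos: [542.5, 271.9, 56.0]
ee_rot: [-180.0, 0.0, 2.3]
force: [-2.6, 2.5, 2.8]
gripper_width: 13.5
```

Emit:
drive_tool:
  motion:
    - [[0,0,0],[0,0,0]]
    - [[0,0,0],[0,0,0]]
    - [[0,0,0],[0,0,0]]
    - [[0,0,0],[0,0,0]]
    - [[0,0,0],[0,0,0]]
    - [[0,0,0],[0,0,0]]
    - [[0,0,0.004],[0,0,0]]
    - [[0,0,0.01],[0,0,0]]
    - [[0,0,0.014],[0,0,0]]
    - [[0,0,0.014],[0,0,0]]
  claw: 0.6

```text
time_s: 30.42
ee_pos: [542.6, 271.9, 99.1]
ee_rot: [180.0, -0.0, 2.3]
force: [0.1, -0.1, 0.9]
gripper_width: 54.5
```

Emit:
drive_tool:
  motion:
    - [[0,0,0.014],[0,0,0]]
    - [[0,0,0.014],[0,0,0]]
    - [[0,0,0.016],[0,0,0]]
    - [[0,0,0.016],[0,0,0]]
    - [[-0.01,0,0.016],[0,0,0]]
    - [[-0.01,0,0.016],[0,0,0]]
    - [[-0.01,0,0.014],[0,0,0]]
    - [[-0.01,0,0.01],[0,0,0]]
    - [[0,0,0],[0,0,0]]
    - [[0,0,0],[0,0,0]]

```text
time_s: 31.25
ee_pos: [502.4, 272.0, 214.7]
ee_rot: [-180.0, -0.1, 2.4]
force: [-0.1, 0.1, 0.2]
gripper_width: 54.8
```

Run:
```python
from meas import *
for n,r in(("top",(265,305,170,200)),("scene",(325,375,215,245))):
    i=env.grab_frame(n)[:,:,::-1];meas(n,i,*r);cv2.imwrite(f"pics/fin_{n}.png",i)
s=env.state();print(s["ee_pos"],s["force"])
crop("s",i,290,400,180,240,7,"pics/r1.png")
```

```text
top red 1590 mean [97.43 36.18] mid [97.81 35.94] ext [87.4 26.8] [108.2  45.1]
top yel 3208 mean [66.43 36.55] mid [67.78 36.63] ext [51.  25.1] [84.5 48.2]
scene red 1510 mean [94.92 34.21] mid [95.1  34.47] ext [79.3 26.4] [110.9  42.5]
scene yel 1762 mean [63.79 34.21] mid [63.53 34.38] ext [47.6 24.8] [79.5 43.9]
[502.42284614 271.69682869 213.25241845] [-0.83214221 -0.33927079 -0.40094303]
```

View pics/r1.png

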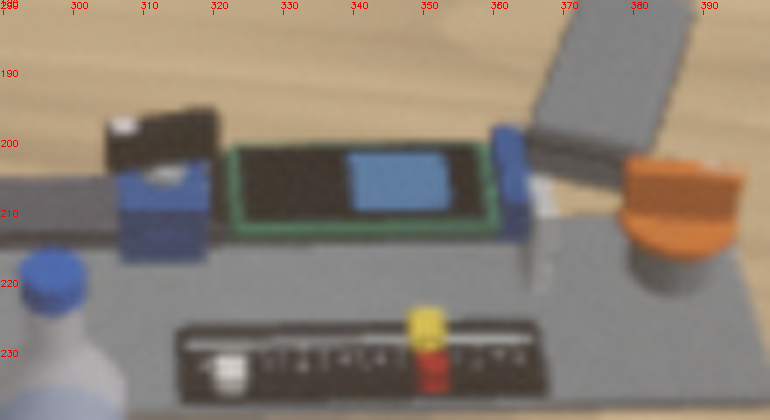

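View pics/fin_top.png

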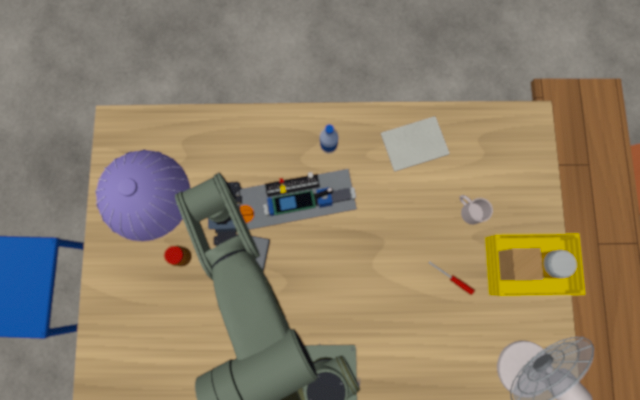

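Run:
```python
from workcell import env
print(env.job_done())
```

```text
the job is handed in; nothing more can be done
None
```

The phone is clamped in the cradle and the yellow pointer stands opposite the red mark. I handed the job in at about 31 s with the arm clear of everything.

- **Phone:** I laid it on the bar and let the jaw push it the last 1–2 mm. In the last picture it sits between the rubber pad and the fixed jaw and stayed put when the bar tilted.
- **Jaw and handle:** I slid the jaw about 62 mm by tool position, until the pad met the phone. I then turned the T-handle about 1.38 rad clockwise, and it stayed there after release. I could not read the pad squeeze directly. I judged the phone held from the handle angle, and from the push against the jaw rising from about 9.5 N while sliding to 12–13 N.
- **Knob and pointer:** I turned the knob in three steps, about 1.43 rad anticlockwise in total.
- **Last alignment check:** After letting go, the top camera puts the pointer about 0.4 mm past the red mark. The scene camera shows no offset, though the pointer's height could hide about 1 mm in that view. I took it as aligned to within about 1 mm.
- **Other things:** In the last top view the bottle, mug, jar and screwdriver are where they were. The case is partly hidden by the arm there, but looks unmoved in the scene view.

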